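# Slide a loaded packing tray up onto the dock

## Robot

A 6-joint arm with a two-finger parallel gripper is mounted at the origin on the work surface. World frame = base frame: x ahead of the robot, y to its left, z up, the work surface at z = 0. Lengths are in m, angles in rad, forces in N, time in s.
With the tool pointing down it reaches from about 0.425 to 0.95 m from the base axis. Payload 3.5 kg.
Tool frame: the origin (TCP) lies between the finger pads; the fingertips stand 14 mm ahead of it and the grasp point (between the pads) lies 5 mm behind it (ctrl.finger_overhang is the distance from the TCP to the fingertips, in m); x points along the fingers, y is the direction in which the jaws open and shut, and the axes are right-handed (so a half turn about x gives the same grasp; the last joint's range is limited). The gripper opens to 85 mm and grips with 20 to 120 N. Pads are 22 mm wide; open, the fingers measure 114 mm over their backs; the gripper's body (76 mm by 85 mm) begins 54 mm behind the grasp point. The pads swing forward as they close: fully open they stand 13 mm farther back than shut.
Start: joints at [1.18, 0.286, 1.577, -0, 1.279, -0.15], TCP at [0.161, 0.656, 0.217] pointing down, gripper open.
Joint ranges: [-2.77, 2.77], [-0.9, 2.22], [0.21, 2.48], [-1.53, 4.67], [0.24, 2.81], [-2.84, 2.84]. Speed limits (rad/s): [2.79, 2.79, 3.14, 3.14, 3.14, 3.14].

## Interface

Orientations are given as a unit quaternion [x, y, z, w].
In Python, from plant import telemetry, optics, order, ctrl gives the robot as it stands. The module is installed in compiled form; this text tells all that it offers.
- The arm moves only by the tool send_rows, never from a script. Its argument "targets" is a list of rows, each an object of numbers: "wx", "wy", "wz": the turn, a rotation vector about the tool's x, y, z in degrees; "dx", "dy", "dz": the shift along the tool's x, y, z in m; "hand": the opening, from 0 (shut) to 1 (fully open). A call has 1 to 8 rows; each row shifts and turns the pose as measured when the row begins, along the tool's axes as they then stand; what a row does not reach is not made up. A row lasts 1/12 s, in which the tool goes at most 41.7 mm and 7.16 degrees, less where a joint would pass 70% of its speed; a pose out of reach is approached as far as the arm can. A call with a gripper value outside its range is refused whole. The fingers move at their own pace and stop on an object; "force" is the grip in N (left out, the last holds). Time passes only in rows, so rows that do not move let the fingers close. It gives the time, the measured TCP pose, the force and the opening at its end, in the units of the state.
- telemetry.get_state(): the state, without advancing time (a new reading comes with each control period).
- optics.read_camera(name): name is "side" or "top" or "wrist"; returns the picture (420x560x3 uint8, red, green, blue); there is no depth.
- optics.get_calibration(name): a dict with "fx", "fy", "cx", "cy" (pixels), "rvec" (rotation vector, rad) and "tvec" (3), from world to camera coordinates, as OpenCV has them. Camera axes: x right, y down, z forward; pixel columns grow to the right and rows downward; lengths in m; the calibration is good to about 2 mm. A picture is of the moment at which its call begins: read the wrist's pose just before it. get_calibration takes no time and is no camera call; for the wrist camera it gives the pose at the moment of the call.
- order.sign_off(): hands the job in, once; it reports no verdict.
The state is a dict: "time": time; "qpos": joint angles; "dq": joint speeds; "joint_efforts": joint torques, N m; "eef_pos": TCP position; "tcp_rot": TCP orientation; "contact_force": force on the tool from outside, world axes, zero at the start; "wrist_torque": the same for the moment, N m; "opening": opening from 0.0 (shut) to 1.0 (fully open).
Only numpy, scipy, OpenCV 4.12 (cv2) and the standard library are available. Lean on these libraries where they do the work, as an engineer would, in place of code of your own. Each camera call takes 0.05 s, during which the arm holds its last target.

## Task

Take the plywood tray by its upright grip tab and slide it up the step onto the raised plywood dock: tilt its leading edge over the step while its trailing edge stays down on the bench, then let it down level and slide it on between the side rails and under the crossbar. Press it gently but definitely against the rubber buffer of the end stop and leave it there touching the buffer, without jamming it or knocking over the two metal stands that it carries, and leave the other things alone.

Things in the scene. Friction and masses are not known exactly. Their poses are not given: they have to be found in the camera images.
- tray_tab (a point): Centre of the tray's grip tab: an upright plywood plate at the middle of the trailing end, 12 mm thick along the tray's x, 44 mm wide along y, centre 41 mm and top 60 mm above the tray's underside, 79 mm behind the tray's middle. It stands free above the 22 mm high end wall. x points to the leading end (the way it slides), z up.
- tray_nose (a point): Middle of the bottom edge of the tray's leading end, 85 mm ahead of the tray's middle; square edge, flat underside. Same axes as the tray.
- tray_heel (a point): Middle of the bottom edge of the tray's trailing end, 85 mm behind the tray's middle (6 mm behind the tab's centre). Same axes as the tray. Starts on the bench, at height 0; ends 15 to 35 mm past the step.
- tray: The whole plywood tray: 170 mm long (x), 120 mm wide (y), floor 8 mm thick, walls 22 mm high over all, about 0.25 to 0.5 kg. Origin under its middle, x to the leading end, z up.
- dock_edge (a point): Middle of the top edge of the step at the front of the raised plywood dock. x points along the dock the way the tray goes in, z up. The dock's level top lies 8 to 14 mm above the bench: this point's height.
- crossbar (a point): Middle of the top of the dock's wooden crossbar, 182 mm past the dock's edge and 42 mm above the dock's top; same axes as the dock. The bar is 20 mm deep (172 to 192 mm past the edge) and spans the lane; its underside is 30 mm above the dock's top.
- dock: The dock, fixed and rigid; origin 18 mm below dock_edge, same axes. Side rails 22 mm high leave a 126 mm wide lane from 45 mm past the edge to the end stop; from 5 to 45 mm past the edge they flare, to about 160 mm at the mouth. A crossbar and an adjustable end stop stand at the far end.
- stop_track: Fixed track of the end stop, origin 197 mm past the edge at the dock's top; dock's axes. It carries a clamped wooden block with a black rubber buffer (70 mm wide, 20 mm high) facing the tray. The block's setting is not measured: the buffer's face is somewhere 185 to 205 mm past the edge. The buffer gives about 1.5 N/mm for up to 10 mm, is damped and springs back slowly.
- stand_a_mid (a point): Half-way up a grey folded-metal A-shaped stand, 40 mm wide (y), 40 mm deep (x), 70 mm high, 70 g, standing loose on the tray floor; z up.
- stand_b_mid (a point): Half-way up the second, same metal stand, beside the first on the tray floor.
- spare_stand_mid (a point): Half-way up a spare stand of the same shape, standing on the bench beyond the work; to be left alone.
- tape_roll: Cardboard tape core, 90 mm across, 45 mm high, lying on the bench beyond the work; origin under its middle; to be left alone.
- carton: Closed cardboard carton 100 x 150 x 70 mm on the bench; origin under its middle; to be left alone.
Mind the look-alikes: they are no part of the job. What is shaped like the part that bears stand_a_mid but red is not meant.

How it is judged:
On the way, in this order (a step that is already met when the one before it is completed fails the run):
1. the tray's leading edge is tilted up over the step, 20 mm or more past it, with its trailing edge still down on the bench (within 5 mm) (x of tray_nose in the frame of dock_edge above 0.02 m and z of tray_nose in the frame of dock_edge above -0.001 m and height (world z) of tray_heel below 0.005 m and angle between tray's own z axis and vertical above 0.02 rad), for 0.1 s.
2. the tray is pressed against the end stop's buffer with at least 3 N for 0.15 s (contact force between tray and stop_track above 3 N), for 0.15 s.
At the end, for the whole second after the job is handed in: The tray lies level (within 0.03 rad) and at rest on the dock, its leading end under the crossbar, at least 182 mm past the step and touching the end stop's buffer, both stands upright (within 0.15 rad) on the tray floor, the tray let go (x of tray_nose in the frame of dock_edge above 0.182 m and contact force between tray and stop_track above 0.02 N and angle between tray's own z axis and vertical below 0.03 rad and z of tray_heel in the frame of dock_edge below 0.003 m and angle between each of stand_a_mid, stand_b_mid's own z axis and vertical below 0.15 rad and z of stand_a_mid in the frame of tray between 0.038 and 0.048 m and z of stand_b_mid in the frame of tray between 0.038 and 0.048 m and horizontal distance between each of stand_a_mid, stand_b_mid and tray below 0.09 m and linear speed of tray below 0.01 m/s).
It fails at once if the tray rammed against the end stop: more than 18 N between them (contact force between tray and stop_track above 18 N).
It fails at once if the tray jammed or forced: more than 40 N in all between the tray and the dock (contact force between tray and dock above 40 N).
It fails at once if the tray lifted off: its trailing edge more than 25 mm above the bench (height (world z) of tray_heel above 0.025 m).
It fails at once if the tray tipped by more than 0.25 rad, or a stand on it knocked over (leaning more than 0.5 rad) (angle between tray's own z axis and vertical above 0.25 rad or angle between any of stand_a_mid, stand_b_mid's own z axis and vertical above 0.5 rad).
It fails at once if the spare stand, tape core or carton moved by more than 15 mm (distance of any of spare_stand_mid, tape_roll, carton from where it was at the start of the episode above 0.015 m).
It also fails if it takes over 69 s, if anything falls off the work surface, if the arm or the gripper's body presses on something with over 40 N, if the wrist force passes 120 N, or if a joint passes its speed limit or range.

## Working session

There is one attempt and no reset: what is moved stays moved. The work goes in short steps, Python scripts to look and compute and a tool call to move; the robot and the scene stay as the last step left them, time stands still between calls to the robot, and variables do not carry over. Pictures are saved under pics/ and viewed, and the job is handed in when it is done.

Besides the shell and the picture viewer there is one more tool, called after ">>>" as name(argument=value, ...) on one line, values as JSON. send_rows: Moves the arm, as the interface text tells. Its arguments: {"type":"object","properties":{"targets":{"type":"array"},"force":{"type":"number"}},"required":["targets"]}

```bash
mkdir -p pics
cat > h.py <<'E'
import numpy as np, cv2
from scipy.spatial.transform import Rotation as R
from plant import telemetry, optics, order, ctrl
def cal(n):
    c=optics.get_calibration(n)
    K=np.array([[c['fx'],0,c['cx']],[0,c['fy'],c['cy']],[0,0,1.]])
    return K,np.array(c['rvec'],float).ravel(),np.array(c['tvec'],float).ravel()
def ray(n,uv,C=None):
    K,r,t=C or cal(n); M=R.from_rotvec(r).as_matrix()
    d=M.T@np.linalg.solve(K,[uv[0],uv[1],1.]); return -M.T@t, d/np.linalg.norm(d)
def onz(n,uv,z,C=None):
    o,d=ray(n,uv,C); return o+d*(z-o[2])/d[2]
def proj(n,P,C=None):
    K,r,t=C or cal(n); return cv2.projectPoints(np.atleast_2d(np.array(P,float)),r,t,K,None)[0][:,0]
def snap(n,f):
    im=optics.read_camera(n); cv2.imwrite('pics/'+f,im[...,::-1]); return im
E
python3 - <<'E'
from h import *
s=telemetry.get_state(); print(s)
print(R.from_quat(s['tcp_rot']).as_matrix(), ctrl.finger_overhang)
for n in ['side','top','wrist']:
    print(n,cal(n)); o,d=ray(n,(280,210)); print(o,d)
    snap(n,n+'0.png')
E
```

```text
{'time': 0.0, 'qpos': array([ 1.18002837e+00,  2.87198515e-01,  1.57815004e+00,  1.10199157e-06,
        1.27858916e+00, -1.50011151e-01]), 'dq': array([ 0.00051352,  0.00214158, -0.00015696, -0.00052951,  0.00061   ,
        0.00328275]), 'joint_efforts': array([ 7.04803024e-04, -4.05983591e+01, -2.92629951e+01, -4.80081792e-05,
        5.76735532e-03, -1.02046307e-06]), 'eef_pos': array([0.16066328, 0.65490461, 0.2156399 ]), 'tcp_rot': array([ 0.08411613,  0.70221096, -0.08571389,  0.70176732]), 'contact_force': array([ 0.63386919,  0.33230539, -0.00103198]), 'wrist_torque': array([ 0.00369662, -0.0046248 ,  0.03308418]), 'opening': 0.9958851247236231}
[[-8.94205185e-04  2.38436948e-01  9.71157568e-01]
 [-2.16787849e-03  9.71155212e-01 -2.38438366e-01]
 [-9.99997250e-01 -2.31856443e-03 -3.51509694e-04]] 0.014
side (array([[467.12254249,   0.        , 272.77450605],
       [  0.        , 467.12254249, 211.3272885 ],
       [  0.        ,   0.        ,   1.        ]]), array([ 2.12738044, -0.70597095,  0.35878203]), array([-0.45660943,  0.24065158,  0.75825568]))
[ 0.08635653 -0.63996442  0.65141777] [ 0.49481603  0.62850263 -0.60011794]
top (array([[458.97063902,   0.        , 284.0031863 ],
       [  0.        , 458.97063902, 210.49725361],
       [  0.        ,   0.        ,   1.        ]]), array([ 2.17497138, -2.15582595,  0.08725771]), array([-0.01682565,  0.5724929 ,  1.01304433]))
[ 0.4735851  -0.02766238  1.06265798] [ 0.09619164  0.02401212 -0.99507316]
wrist (array([[351.00123575,   0.        , 282.96080119],
       [  0.        , 351.00123575, 211.48692536],
       [  0.        ,   0.        ,   1.        ]]), array([-2.29513031, -1.80054097, -0.24333572]), array([-0.67430831, -0.03387732,  0.37870947]))
[0.09404609 0.67199317 0.37261341] [ 0.25371175 -0.07289962 -0.9645289 ]
```

View pics/side0.png

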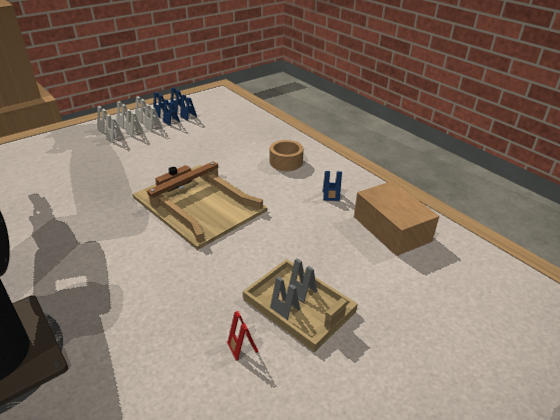

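View pics/top0.png

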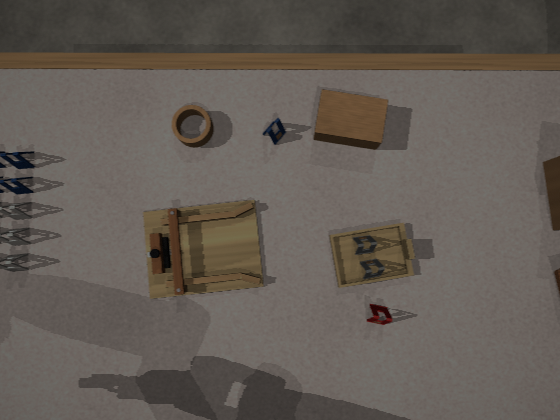

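View pics/wrist0.png

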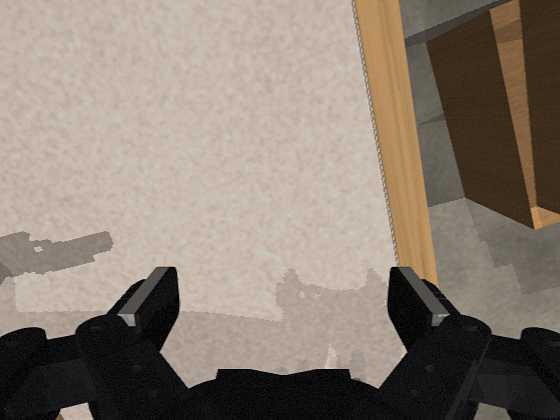

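The side view shows the tray at about (300,300) with its tab at (337,312), and the dock at (200,205). In the top view the tray is at (372,253), with the tab at its right end near (409,248), and the dock at (203,250). So the tray slides toward image left, which is +y. I'll zoom in to pick corners.

Run:
```python
import cv2
a=cv2.imread('pics/top0.png'); 
cv2.imwrite('pics/t_tray.png',cv2.resize(a[205:305,315:435],None,fx=6,fy=6,interpolation=cv2.INTER_CUBIC))
cv2.imwrite('pics/t_dock.png',cv2.resize(a[190:305,135:275],None,fx=5,fy=5,interpolation=cv2.INTER_CUBIC))
b=cv2.imread('pics/side0.png')
cv2.imwrite('pics/s_tray.png',cv2.resize(b[250:355,235:365],None,fx=5,fy=5,interpolation=cv2.INTER_CUBIC))
cv2.imwrite('pics/s_dock.png',cv2.resize(b[155:250,125:275],None,fx=5,fy=5,interpolation=cv2.INTER_CUBIC))
```

```text
(no output)
```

View pics/t_tray.png

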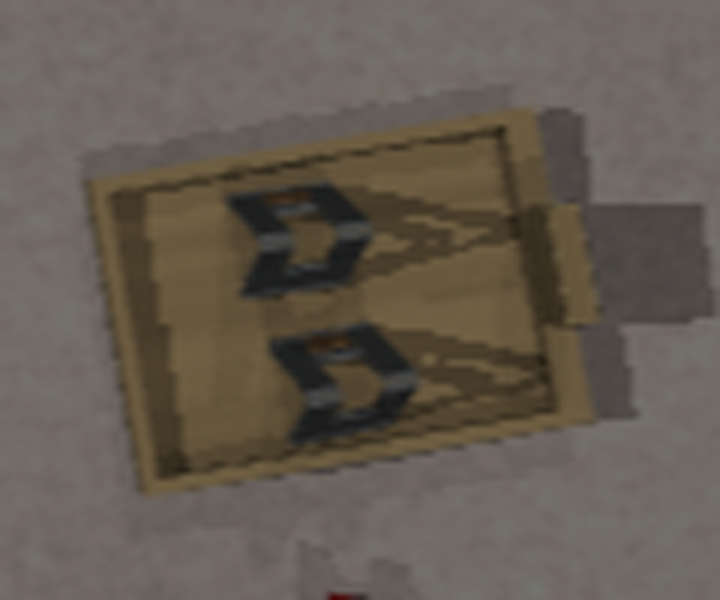

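View pics/t_dock.png

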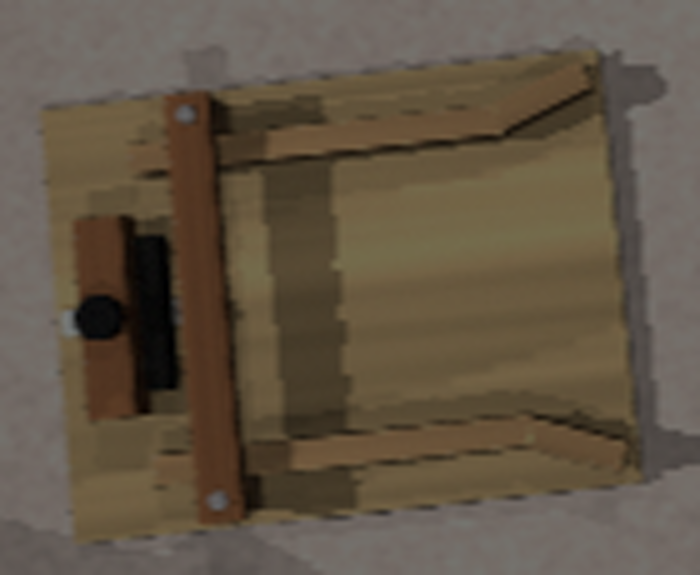

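View pics/s_tray.png

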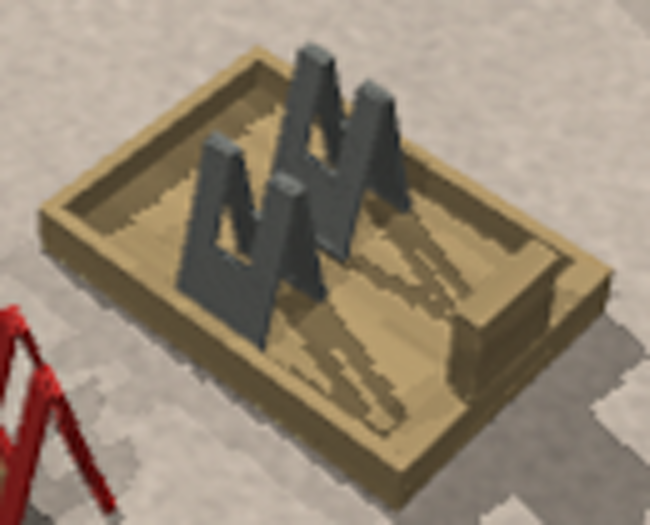

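View pics/s_dock.png

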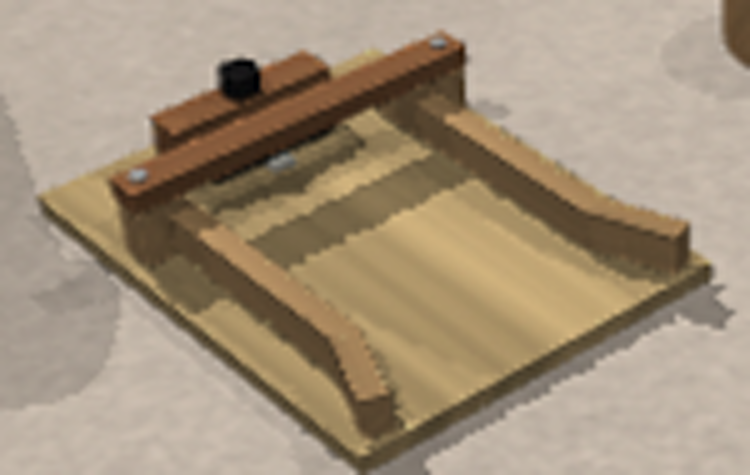

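```bash
cat >> h.py <<'E'
def up(p,o,s): return ((p[0]+.5)/s-.5+o[0],(p[1]+.5)/s-.5+o[1])
def tri(pu,pv,a='top',b='side'):
    o1,d1=ray(a,pu); o2,d2=ray(b,pv)
    A=np.stack([d1,-d2],1); x=np.linalg.lstsq(A,o2-o1,rcond=None)[0]
    p,q=o1+d1*x[0],o2+d2*x[1]; return (p+q)/2,np.linalg.norm(p-q)
E
python3 - <<'E'
from h import *
np.set_printoptions(precision=4,suppress=True)
T=[up(p,(315,205),6) for p in [(90,180),(143,493),(592,420),(538,108)]]
P=np.array([onz('top',u,0.022) for u in T]); print('tray rim LU LL TL TU\n',P)
print([np.linalg.norm(P[i]-P[(i+1)%4]) for i in range(4)])
S=[up(p,(235,250),5) for p in [(258,47),(40,212),(402,475),(612,272)]]
Q=np.array([onz('side',u,0.022) for u in S]); print('side order LR LN TN TF\n',Q)
c=P.mean(0); d=(P[0]+P[1]-P[2]-P[3])/2; print('top c',c,'yaw',np.degrees(np.arctan2(d[1],d[0])))
c=Q.mean(0); d=(Q[0]+Q[1]-Q[2]-Q[3])/2; print('side c',c,'yaw',np.degrees(np.arctan2(d[1],d[0])))
tb=[up(p,(315,205),6) for p in [(551,205),(580,205),(600,322),(570,322)]]
print('tab top',np.mean([onz('top',u,0.06) for u in tb],0))
D=[up(p,(135,190),5) for p in [(598,50),(640,482),(77,541),(42,108)]]
E_=[up(p,(125,155),5) for p in [(712,265),(365,460),(40,200)]]
for u,v in zip(D,[E_[0],E_[1],E_[2]]): print('tri',tri(u,v))
for h in (.008,.011,.014):
    P=np.array([onz('top',u,h) for u in D]); m=(P[0]+P[1])/2; d=P[0]+P[1]-P[2]-P[3]; w=P[0]-P[1]
    print(h,'edge mid',m,'yaw',np.degrees(np.arctan2(d[1],d[0])),'w yaw',np.degrees(np.arctan2(w[1],w[0])), np.linalg.norm(w),np.linalg.norm(d)/2)
    for v in E_: print('   side',onz('side',v,h))
E
```

```text
tray rim LU LL TL TU
 [[ 0.5192 -0.1154  0.022 ]
 [ 0.4026 -0.1351  0.022 ]
 [ 0.4313 -0.3024  0.022 ]
 [ 0.5479 -0.2842  0.022 ]]
[np.float64(0.11821465810930389), np.float64(0.16976005204017075), np.float64(0.11793538873464841), np.float64(0.1712032439430755)]
side order LR LN TN TF
 [[ 0.5171 -0.1155  0.022 ]
 [ 0.399  -0.1373  0.022 ]
 [ 0.429  -0.3032  0.022 ]
 [ 0.5458 -0.282   0.022 ]]
top c [ 0.4753 -0.2093  0.022 ] yaw 99.68427860955761
side c [ 0.4727 -0.2095  0.022 ] yaw 100.0106300036239
tab top [ 0.489  -0.2873  0.06  ]
tri (array([0.5986, 0.0582, 0.0085]), np.float64(0.0014429483776102717))
tri (array([0.4018, 0.0354, 0.008 ]), np.float64(0.000650215499491895))
tri (array([0.3715, 0.2923, 0.0075]), np.float64(0.0017146689906982662))
0.008 edge mid [0.5004 0.0467 0.008 ] yaw -83.52087714621487 w yaw 6.417758581960395 0.19893082338802745 0.2585756333084296
   side [0.5983 0.0591 0.008 ]
   side [0.4021 0.0352 0.008 ]
   side [0.3706 0.2922 0.008 ]
0.011 edge mid [0.5003 0.0465 0.011 ] yaw -83.52087714621486 w yaw 6.417758581960398 0.19836495987412966 0.2578401086975105
   side [0.596  0.0558 0.011 ]
   side [0.4006 0.0321 0.011 ]
   side [0.3692 0.2878 0.011 ]
0.014 edge mid [0.5003 0.0463 0.014 ] yaw -83.52087714621486 w yaw 6.417758581960394 0.19779909636023174 0.2571045840865915
   side [0.5936 0.0525 0.014 ]
   side [0.3992 0.0289 0.014 ]
   side [0.3679 0.2835 0.014 ]
```

Run:
```python
from h import *
np.set_printoptions(precision=4,suppress=True)
c=np.array([.474,-.2094]); a=np.radians(99.85); ex=np.array([np.cos(a),np.sin(a)]); ey=np.array([-ex[1],ex[0]])
def tr(P): d=P[:2]-c; return np.array([d@ex,d@ey])
for p in [(180,290),(265,347),(325,298),(348,260),(408,212)]:
    print('side base',tr(onz('side',up(p,(235,250),5),.008)))
for p in [(230,145),(290,180),(318,48),(375,88)]:
    print('side stand top',tr(onz('side',up(p,(235,250),5),.078)))
for p in [(275,243),(355,232),(322,397),(402,382)]:
    print('top stand top',tr(onz('top',up(p,(315,205),6),.078)))
for p in [(540,245),(487,317)]: print('tabtop side',tr(onz('side',up(p,(235,250),5),.06)))
# dock
E=np.array([.5003,.0466]); a=np.radians(96.48); u=np.array([np.cos(a),np.sin(a)]); n=np.array([-u[1],u[0]])
def dk(P): d=P[:2]-E; return np.array([d@u,d@n])
h=.009
for nm,p,z in [('bufU',(165,237),h+.02),('bufL',(177,388),h+.02),('railU in',(270,158),h+.022),('railU k',(505,133),h+.022),('railL in',(290,437),h+.022),('railL k',(525,415),h+.022),('boltU',(185,115),h+.042),('boltL',(217,500),h+.042),('barU front',(212,105),h+.042),('barL front',(243,515),h+.042)]:
    print(nm,dk(onz('top',up(p,(135,190),5),z)))
```

```text
side base [0.0299 0.0443]
side base [-0.0096  0.0427]
side base [-0.0103  0.0113]
side base [-0.0046 -0.0082]
side base [-0.0056 -0.0416]
side stand top [0.0198 0.0303]
side stand top [-0.0059  0.0285]
side stand top [ 0.0298 -0.0272]
side stand top [ 0.0018 -0.0255]
top stand top [ 0.0289 -0.0263]
top stand top [ 0.0002 -0.0255]
top stand top [0.0222 0.0299]
top stand top [-0.0066  0.0293]
tabtop side [-0.0758 -0.0204]
tabtop side [-0.082   0.0168]
bufU [ 0.2015 -0.0328]
bufL [0.2015 0.0352]
railU in [ 0.1508 -0.0633]
railU k [ 0.0439 -0.0635]
railL in [0.1523 0.0621]
railL k [0.0468 0.0632]
boltU [ 0.1826 -0.0845]
boltL [0.1821 0.0855]
barU front [ 0.1702 -0.0877]
barL front [0.1713 0.0931]
```

>>> send_rows(targets=[{"wx": 5.2, "dy": 0.0, "dz": 0.04, "hand": 0.6}, {"wx": 5.2, "dy": 0.002, "dz": 0.04}, {"wx": 5.2, "dy": 0.003, "dz": 0.04}, {"wx": 5.2, "dy": 0.004, "dz": 0.04}, {"wx": 5.2, "dy": 0.005, "dz": 0.04}, {"wx": 5.2, "dy": 0.006, "dz": 0.04}, {"wx": 5.2, "dy": 0.008, "dz": 0.04}, {"wx": 5.2, "dy": 0.009, "dz": 0.039}], force=80)

```text
invalid input at $.targets[0]: expected keys wx, wy, wz, dx, dy, dz, hand
```

>>> send_rows(targets=[{"wx": 5.2, "wy": 0, "wz": 0, "dx": 0, "dy": 0.0, "dz": 0.04, "hand": 0.6}, {"wx": 5.2, "wy": 0, "wz": 0, "dx": 0, "dy": 0.002, "dz": 0.04, "hand": 0.6}, {"wx": 5.2, "wy": 0, "wz": 0, "dx": 0, "dy": 0.003, "dz": 0.04, "hand": 0.6}, {"wx": 5.2, "wy": 0, "wz": 0, "dx": 0, "dy": 0.004, "dz": 0.04, "hand": 0.6}, {"wx": 5.2, "wy": 0, "wz": 0, "dx": 0, "dy": 0.005, "dz": 0.04, "hand": 0.6}, {"wx": 5.2, "wy": 0, "wz": 0, "dx": 0, "dy": 0.006, "dz": 0.04, "hand": 0.6}, {"wx": 5.2, "wy": 0, "wz": 0, "dx": 0, "dy": 0.008, "dz": 0.04, "hand": 0.6}, {"wx": 5.2, "wy": 0, "wz": 0, "dx": 0, "dy": 0.009, "dz": 0.039, "hand": 0.6}], force=80)

```text
time: 0.82
eef_pos: [0.4477, 0.5153, 0.2107]
tcp_rot: [0.332, 0.625, -0.336, 0.622]
contact_force: [0.0, 0.5, -0.1]
opening: 0.603
```

```bash
cat >> h.py <<'E'
np.set_printoptions(precision=4,suppress=True)
def st(target=None,yaw=None):
    s=telemetry.get_state(); M=R.from_quat(s['tcp_rot']).as_matrix(); p=np.array(s['eef_pos'])
    print('t',round(s['time'],2),'p',p,'yaw_y',np.degrees(np.arctan2(M[1,1],M[0,1])).round(2),'toolx',M[:,0],'q',np.array(s['qpos']),'F',np.array(s['contact_force']),'T',np.array(s['wrist_torque']),'op',round(s['opening'],3))
    if target is not None:
        d=np.array(target)-p; print('tool shift',M.T@d)
        x=np.array([0,0,-1.]); y=np.array([np.cos(np.radians(yaw)),np.sin(np.radians(yaw)),0]); W=np.stack([x,y,np.cross(x,y)],1)
        print('tool turn deg',np.degrees(R.from_matrix(M.T@W).as_rotvec()))
    return s,M,p
E
python3 -c "
from h import *
st([.4885,-.2872,.2],-80.15)"
```

```text
t 0.82 p [0.4477 0.5153 0.2107] yaw_y 33.63 toolx [-0.0069 -0.0041 -1.    ] q [0.7066 0.3119 1.5566 0.0014 1.2809 0.1192] F [ 0.0047  0.5455 -0.1491] T [ 0.0194 -0.0643  0.0045] op 0.603
tool shift [ 0.0137 -0.4104  0.6908]
tool turn deg [113.7793   0.4398   0.3188]
```

>>> send_rows(targets=[{"wx": 5.2, "wy": 0, "wz": 0, "dx": 0, "dy": 0.011, "dz": 0.039, "hand": 0.6}, {"wx": 5.2, "wy": 0, "wz": 0, "dx": 0, "dy": 0.012, "dz": 0.039, "hand": 0.6}, {"wx": 5.2, "wy": 0, "wz": 0, "dx": 0, "dy": 0.013, "dz": 0.038, "hand": 0.6}, {"wx": 5.2, "wy": 0, "wz": 0, "dx": 0, "dy": 0.014, "dz": 0.038, "hand": 0.6}, {"wx": 5.2, "wy": 0, "wz": 0, "dx": 0, "dy": 0.016, "dz": 0.037, "hand": 0.6}, {"wx": 5.2, "wy": 0, "wz": 0, "dx": 0, "dy": 0.017, "dz": 0.036, "hand": 0.6}, {"wx": 5.2, "wy": 0, "wz": 0, "dx": 0, "dy": 0.018, "dz": 0.036, "hand": 0.6}, {"wx": 5.2, "wy": 0, "wz": 0, "dx": 0, "dy": 0.019, "dz": 0.035, "hand": 0.6}])

```text
time: 1.48
eef_pos: [0.6433, 0.2495, 0.2056]
tcp_rot: [-0.538, -0.455, 0.546, -0.453]
contact_force: [0.5, 0.6, 0.2]
opening: 0.6
```

```bash
python3 -c "
from h import *
st([.4885,-.2872,.2],-80.15)"
```

```text
t 1.48 p [0.6433 0.2495 0.2056] yaw_y -10.13 toolx [-0.0112 -0.0056 -0.9999] q [ 0.2244  0.3342  1.538  -0.0031  1.2815  0.4021] F [0.5218 0.6379 0.2184] T [ 0.0141 -0.0393 -0.0396] op 0.6
tool shift [ 0.0103 -0.0579  0.5555]
tool turn deg [70.0207  0.7257  0.2407]
```

>>> send_rows(targets=[{"wx": 5.2, "wy": 0.1, "wz": 0, "dx": 0, "dy": -0.004, "dz": 0.04, "hand": 0.6}, {"wx": 5.2, "wy": 0.1, "wz": 0, "dx": 0, "dy": -0.001, "dz": 0.04, "hand": 0.6}, {"wx": 5.2, "wy": 0.1, "wz": 0, "dx": 0, "dy": 0.003, "dz": 0.04, "hand": 0.6}, {"wx": 5.2, "wy": 0.1, "wz": 0, "dx": 0, "dy": 0.006, "dz": 0.04, "hand": 0.6}, {"wx": 5.2, "wy": 0.1, "wz": 0, "dx": 0, "dy": 0.01, "dz": 0.039, "hand": 0.6}, {"wx": 5.2, "wy": 0.1, "wz": 0, "dx": 0, "dy": 0.013, "dz": 0.038, "hand": 0.6}, {"wx": 5.2, "wy": 0.1, "wz": 0, "dx": 0, "dy": 0.016, "dz": 0.037, "hand": 0.6}, {"wx": 5.2, "wy": 0.1, "wz": 0, "dx": 0, "dy": 0.019, "dz": 0.035, "hand": 0.6}])

```text
time: 2.15
eef_pos: [0.5427, -0.0681, 0.2014]
tcp_rot: [-0.671, -0.221, 0.674, -0.216]
contact_force: [0.8, -0.2, 0.7]
opening: 0.597
```

```bash
python3 -c "
from h import *
st([.4885,-.2872,.2],-80.15)"
```

```text
t 2.15 p [ 0.5427 -0.0681  0.2014] yaw_y -54.02 toolx [-0.0069  0.0057 -1.    ] q [-0.312   0.0224  1.9031  0.0035  1.2243  0.6295] F [ 0.8349 -0.2233  0.7492] T [-0.0097 -0.018  -0.0089] op 0.597
tool shift [0.0006 0.1454 0.1726]
tool turn deg [26.135   0.2379  0.457 ]
```

>>> send_rows(targets=[{"wx": 5, "wy": 0, "wz": 0.1, "dx": 0, "dy": 0.024, "dz": 0.029, "hand": 0.6}, {"wx": 5, "wy": 0, "wz": 0.1, "dx": 0, "dy": 0.027, "dz": 0.027, "hand": 0.6}, {"wx": 5, "wy": 0, "wz": 0.1, "dx": 0, "dy": 0.029, "dz": 0.025, "hand": 0.6}, {"wx": 5, "wy": 0, "wz": 0.1, "dx": 0, "dy": 0.031, "dz": 0.023, "hand": 0.6}, {"wx": 4, "wy": 0, "wz": 0, "dx": 0, "dy": 0.025, "dz": 0.018, "hand": 0.6}, {"wx": 2, "wy": 0, "wz": 0, "dx": 0, "dy": 0.015, "dz": 0.008, "hand": 0.6}, {"wx": 0, "wy": 0, "wz": 0, "dx": 0, "dy": 0, "dz": 0, "hand": 0.6}])

```text
time: 2.73
eef_pos: [0.4778, -0.2753, 0.1998]
tcp_rot: [-0.703, -0.049, 0.708, -0.05]
contact_force: [-0.2, -0.6, -0.8]
opening: 0.596
```

```bash
python3 -c "
from h import *
st([.4885,-.2872,.2],-80.15)
snap('wrist','w1.png')"
```

```text
t 2.73 p [ 0.4778 -0.2753  0.1998] yaw_y -82.02 toolx [-0.0059 -0.0022 -1.    ] q [-0.7041  0.0318  1.8965 -0.0058  1.2163  0.7295] F [-0.1658 -0.6218 -0.7544] T [-0.0333  0.0462  0.0499] op 0.596
tool shift [-0.0002  0.0133 -0.009 ]
tool turn deg [-1.8726  0.3516 -0.0717]
```

View pics/w1.png

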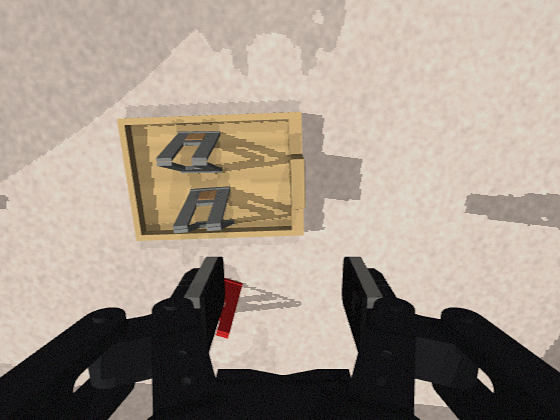

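```bash
python3 -c "
from h import *
p=[(292,155),(302,154),(304,208),(293,208)]
q=[onz('wrist',x,.06) for x in p]; print(np.array(q),np.mean(q,0))
r=np.array([onz('wrist',x,.022) for x in [(118,120),(136,241),(303,238),(301,112)]]); print(r,r.mean(0)); d=r[0]+r[1]-r[2]-r[3]; print(np.degrees(np.arctan2(d[1],d[0])))
s,M,pp=st(); print(ray('wrist',(280,210))[0]-pp, proj('wrist',[pp]))
"
```

```text
[[ 0.5117 -0.2762  0.06  ]
 [ 0.5137 -0.2844  0.06  ]
 [ 0.4676 -0.2934  0.06  ]
 [ 0.4662 -0.2839  0.06  ]] [ 0.4898 -0.2845  0.06  ]
[[ 0.5164 -0.1143  0.022 ]
 [ 0.3992 -0.1339  0.022 ]
 [ 0.4262 -0.3012  0.022 ]
 [ 0.5472 -0.2802  0.022 ]] [ 0.4723 -0.2074  0.022 ]
99.85031834097643
t 2.78 p [ 0.4781 -0.274   0.1997] yaw_y -81.91 toolx [-0.006  -0.0012 -1.    ] q [-0.7021  0.0315  1.8972 -0.0051  1.2167  0.7292] F [0.3228 0.241  0.0947] T [-0.0103  0.0006  0.0037] op 0.601
[0.0678 0.0102 0.1564] [[284.2488 258.7242]]
```

>>> send_rows(targets=[{"wx": -1, "wy": 0.2, "wz": 0, "dx": 0.02, "dy": 0.007, "dz": -0.005, "hand": 0.6}, {"wx": -0.9, "wy": 0.2, "wz": 0, "dx": 0.03, "dy": 0.006, "dz": -0.004, "hand": 0.6}, {"wx": 0, "wy": 0, "wz": 0, "dx": 0.03, "dy": 0, "dz": 0, "hand": 0.6}, {"wx": 0, "wy": 0, "wz": 0, "dx": 0.005, "dy": 0, "dz": 0, "hand": 0.6}, {"wx": 0, "wy": 0, "wz": 0, "dx": 0, "dy": 0, "dz": 0, "hand": 0.6}])

```text
time: 3.2
eef_pos: [0.4923, -0.2824, 0.1145]
tcp_rot: [0.706, 0.064, -0.702, 0.065]
contact_force: [-0.3, 0.2, -0.2]
opening: 0.603
```

```bash
python3 -c "
from h import *
st([.489,-.2865,.04],-80.15)
snap('wrist','w2.png')"
```

```text
t 3.2 p [ 0.4923 -0.2824  0.1145] yaw_y -79.54 toolx [ 0.0062 -0.0008 -1.    ] q [-0.7011  0.156   1.9296  0.0039  1.0507  0.6853] F [-0.3476  0.165  -0.213 ] T [ 0.016  -0.0053 -0.0197] op 0.603
tool shift [0.0745 0.0033 0.0045]
tool turn deg [ 0.6079 -0.3409 -0.107 ]
```

View pics/w2.png

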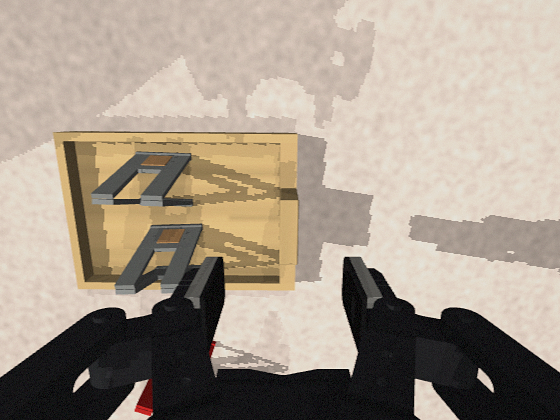

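>>> send_rows(targets=[{"wx": 0.6, "wy": -0.3, "wz": 0, "dx": 0.02, "dy": 0.003, "dz": 0.004, "hand": 0.6}, {"wx": 0, "wy": 0, "wz": 0, "dx": 0.02, "dy": 0, "dz": 0, "hand": 0.6}, {"wx": 0, "wy": 0, "wz": 0, "dx": 0.015, "dy": 0, "dz": 0, "hand": 0.6}, {"wx": 0, "wy": 0, "wz": 0, "dx": 0.01, "dy": 0, "dz": 0, "hand": 0.6}, {"wx": 0, "wy": 0, "wz": 0, "dx": 0.005, "dy": 0, "dz": 0, "hand": 0.6}, {"wx": 0, "wy": 0, "wz": 0, "dx": 0, "dy": 0, "dz": 0, "hand": 0.6}])

```text
time: 3.75
eef_pos: [0.4966, -0.2867, 0.0539]
tcp_rot: [0.709, 0.058, -0.7, 0.068]
contact_force: [-0.6, 0.2, -0.1]
opening: 0.601
```

```bash
python3 -c "
from h import *
st([.489,-.2865,.04],-80.15)
snap('side','s2.png');snap('wrist','w3.png')"
```

```text
t 3.75 p [ 0.4966 -0.2867  0.0539] yaw_y -79.76 toolx [ 0.0142 -0.0119 -0.9998] q [-0.7005  0.2462  1.9515  0.0001  0.9254  0.6915] F [-0.6122  0.1668 -0.0675] T [ 0.0021 -0.0088  0.0251] op 0.601
tool shift [ 0.0138 -0.0017  0.0076]
tool turn deg [ 0.3942 -0.6824 -0.8138]
```

View pics/w3.png

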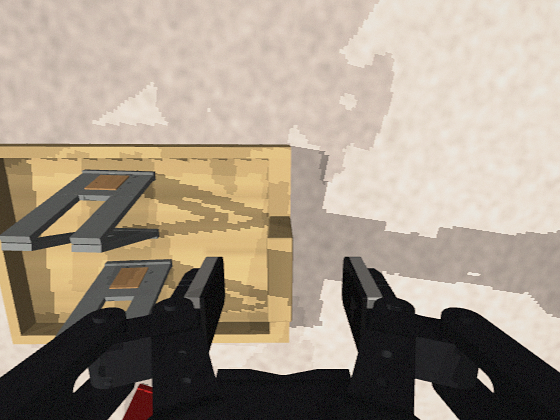

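View pics/s2.png

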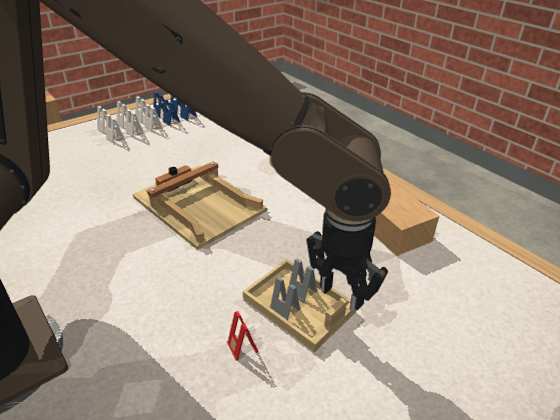

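```bash
python3 -c "
from h import *
s,M,p=st()
print(proj('side',[p,[.489,-.2865,.06],[.489,-.2865,.041]]), proj('wrist',[p,[.489,-.2865,.06]]))
a=cv2.imread('pics/s2.png'); cv2.imwrite('pics/s2c.png',cv2.resize(a[230:360,230:400],None,fx=4,fy=4,interpolation=cv2.INTER_CUBIC))
"
```

```text
t 3.85 p [ 0.4972 -0.2873  0.055 ] yaw_y -79.77 toolx [ 0.0158 -0.0133 -0.9998] q [-0.7007  0.2451  1.9504  0.      0.9255  0.6915] F [-0.2316  1.0056  0.2139] T [ 0.0251  0.0168 -0.0071] op 0.603
[[340.7831 305.7546]
 [337.1343 305.6396]
 [336.1363 313.2713]] [[284.325  258.7541]
 [279.738  278.3572]]
```

View pics/s2c.png

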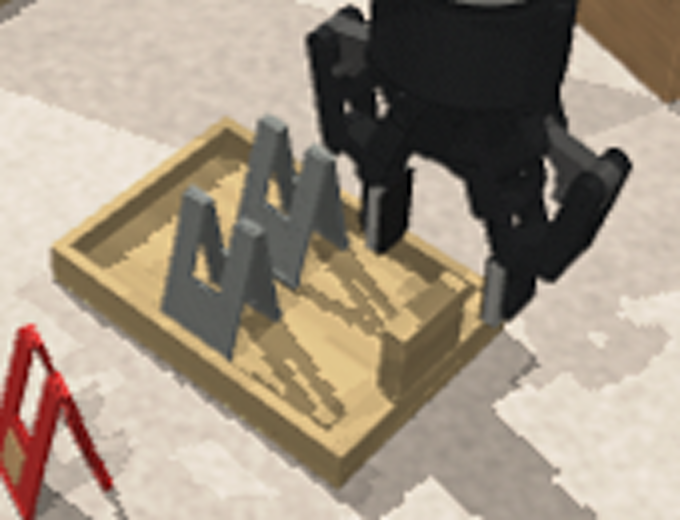

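>>> send_rows(targets=[{"wx": 0, "wy": -0.8, "wz": -0.9, "dx": 0.008, "dy": -0.002, "dz": 0.008, "hand": 0.6}, {"wx": 0, "wy": 0, "wz": 0, "dx": 0.008, "dy": 0, "dz": 0, "hand": 0.6}, {"wx": 0, "wy": 0, "wz": 0, "dx": 0.0, "dy": 0, "dz": 0, "hand": 0.6}])

```text
time: 4.1
eef_pos: [0.4902, -0.2882, 0.041]
tcp_rot: [0.705, 0.062, -0.704, 0.064]
contact_force: [0.4, -0.5, -0.3]
opening: 0.602
```

```bash
python3 -c "
from h import *
st([.489,-.2865,.04],-80.15)"
```

```text
t 4.1 p [ 0.4902 -0.2882  0.041 ] yaw_y -79.74 toolx [ 0.0023 -0.0031 -1.    ] q [-0.7095  0.2643  1.9574 -0.0011  0.9162  0.6828] F [ 0.3623 -0.4622 -0.2755] T [0.0297 0.0452 0.0007] op 0.602
tool shift [ 0.001  -0.0019  0.0009]
tool turn deg [ 0.415  -0.0969 -0.1953]
```

>>> send_rows(targets=[{"wx": 0.4, "wy": 0, "wz": -0.2, "dx": 0.0, "dy": -0.002, "dz": 0.001, "hand": 0.3}, {"wx": 0, "wy": 0, "wz": 0, "dx": 0, "dy": 0, "dz": 0, "hand": 0.0}, {"wx": 0, "wy": 0, "wz": 0, "dx": 0.0, "dy": 0, "dz": 0, "hand": 0.0}, {"wx": 0, "wy": 0, "wz": 0, "dx": 0.0, "dy": 0, "dz": 0, "hand": 0.0}, {"wx": 0, "wy": 0, "wz": 0, "dx": 0.0, "dy": 0, "dz": 0, "hand": 0.0}, {"wx": 0, "wy": 0, "wz": 0, "dx": 0.0, "dy": 0, "dz": 0, "hand": 0.0}, {"wx": 0, "wy": 0, "wz": 0, "dx": 0.0, "dy": 0, "dz": 0, "hand": 0.0}], force=80)

```text
time: 4.68
eef_pos: [0.4885, -0.2866, 0.0411]
tcp_rot: [0.705, 0.061, -0.704, 0.06]
contact_force: [-0.2, 0.0, -0.4]
opening: 0.1
```

```bash
python3 -c "
from h import *
st([.489,-.2865,.04],-80.15)
snap('side','s3.png');snap('top','t3.png')"
```

```text
t 4.68 p [ 0.4885 -0.2866  0.0411] yaw_y -80.19 toolx [ 0.0013  0.0007 -1.    ] q [-0.7104  0.2611  1.9612  0.0017  0.9187  0.6882] F [-0.21    0.0191 -0.4231] T [-0.0033  0.0153 -0.0041] op 0.1
tool shift [ 0.0011 -0.     -0.0006]
tool turn deg [-0.0445 -0.0804  0.0272]
```

View pics/s3.png

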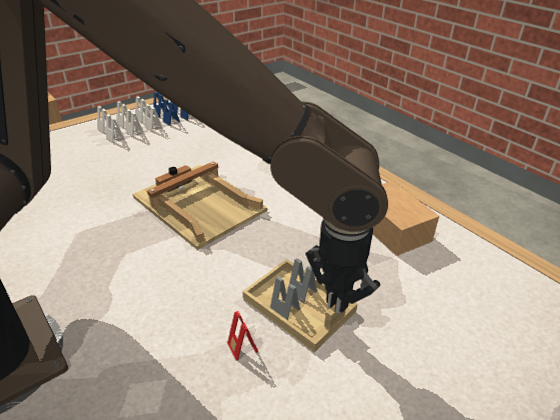

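View pics/t3.png

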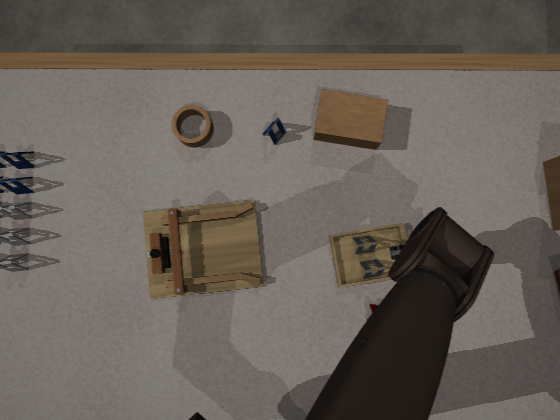

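>>> send_rows(targets=[{"wx": 0.2, "wy": 0, "wz": 0, "dx": -0.0005, "dy": -0.003, "dz": -0.0013, "hand": 0.0}, {"wx": 0.2, "wy": 0, "wz": 0, "dx": 0, "dy": -0.006, "dz": -0.0025, "hand": 0.0}, {"wx": 0.2, "wy": 0, "wz": 0, "dx": 0, "dy": -0.008, "dz": -0.0035, "hand": 0.0}, {"wx": 0.2, "wy": 0, "wz": 0, "dx": 0, "dy": -0.009, "dz": -0.004, "hand": 0.0}, {"wx": 0.2, "wy": 0, "wz": 0, "dx": 0, "dy": -0.01, "dz": -0.004, "hand": 0.0}, {"wx": 0.2, "wy": 0, "wz": 0, "dx": 0, "dy": -0.01, "dz": -0.004, "hand": 0.0}, {"wx": 0.2, "wy": 0, "wz": 0, "dx": 0, "dy": -0.01, "dz": -0.004, "hand": 0.0}, {"wx": 0.2, "wy": 0, "wz": 0, "dx": 0, "dy": -0.01, "dz": -0.004, "hand": 0.0}])

```text
time: 5.45
eef_pos: [0.5057, -0.2133, 0.0411]
tcp_rot: [0.705, 0.048, -0.705, 0.051]
contact_force: [-0.6, -2.0, -1.6]
opening: 0.099
```

```bash
python3 -c "
from h import *
st([.5216,-.1412,.041],-83.52)
"
```

```text
t 5.45 p [ 0.5057 -0.2133  0.0411] yaw_y -81.93 toolx [ 0.0004 -0.0036 -1.    ] q [-0.5827  0.2262  2.0046 -0.0035  0.9085  0.8495] F [-0.5648 -2.0134 -1.5657] T [-0.3724  0.0681  0.0826] op 0.099
tool shift [-0.0001 -0.0691 -0.0259]
tool turn deg [ 1.5892  0.0018 -0.2075]
```

>>> send_rows(targets=[{"wx": 0.3, "wy": 0, "wz": 0, "dx": 0, "dy": -0.01, "dz": -0.004, "hand": 0.0}, {"wx": 0.3, "wy": 0, "wz": -0.1, "dx": 0, "dy": -0.01, "dz": -0.004, "hand": 0.0}, {"wx": 0.3, "wy": 0, "wz": -0.1, "dx": 0, "dy": -0.01, "dz": -0.004, "hand": 0.0}, {"wx": 0.3, "wy": 0, "wz": 0, "dx": 0, "dy": -0.009, "dz": -0.004, "hand": 0.0}, {"wx": 0.2, "wy": 0, "wz": 0, "dx": 0, "dy": -0.008, "dz": -0.003, "hand": 0.0}, {"wx": 0.2, "wy": 0, "wz": 0, "dx": 0, "dy": -0.006, "dz": -0.003, "hand": 0.0}, {"wx": 0, "wy": 0, "wz": 0, "dx": 0, "dy": -0.004, "dz": -0.001, "hand": 0.0}, {"wx": 0, "wy": 0, "wz": 0, "dx": 0, "dy": -0.001, "dz": 0, "hand": 0.0}])

```text
time: 6.12
eef_pos: [0.5225, -0.1408, 0.0411]
tcp_rot: [-0.705, -0.041, 0.706, -0.041]
contact_force: [0.1, -2.7, -2.0]
opening: 0.103
```

```bash
python3 -c "
from h import *
st([.5216,-.1412,.041],-83.52)
for n in ['top','side','wrist']: snap(n,n[0]+'4.png')
"
```

```text
t 6.12 p [ 0.5225 -0.1408  0.0411] yaw_y -83.32 toolx [-0.0012  0.0007 -1.    ] q [-0.4509  0.2125  2.0213  0.0001  0.9092  1.0033] F [ 0.1105 -2.7293 -2.012 ] T [-0.3438 -0.0283  0.    ] op 0.103
tool shift [0.0001 0.0003 0.0009]
tool turn deg [0.1979 0.0642 0.0479]
```

View pics/t4.png

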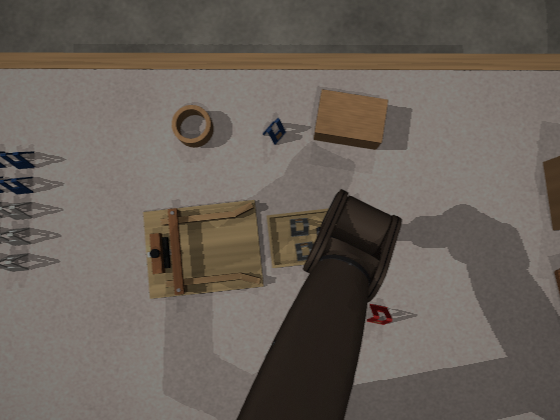

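View pics/s4.png

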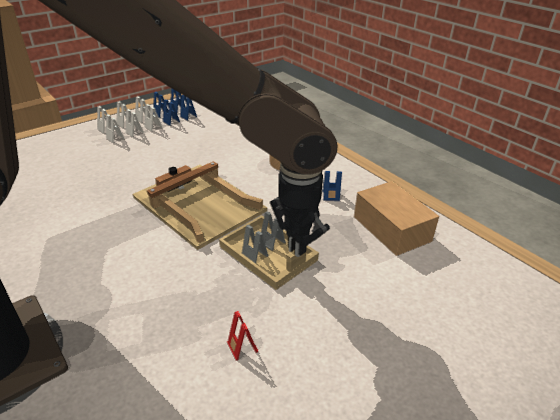

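View pics/w4.png

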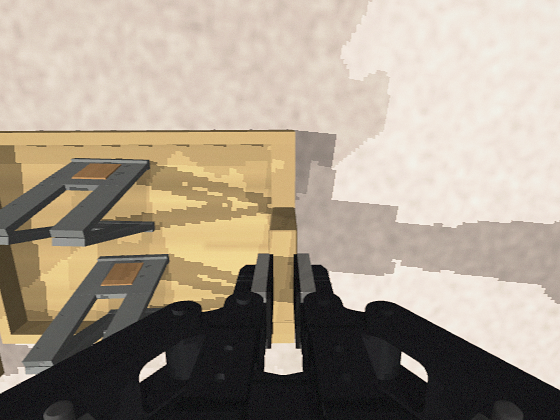

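```bash
python3 -c "
import cv2
a=cv2.imread('pics/t4.png'); cv2.imwrite('pics/t4c.png',cv2.resize(a[195:295,245:345],None,fx=6,fy=6,interpolation=cv2.INTER_CUBIC))
a=cv2.imread('pics/s4.png'); cv2.imwrite('pics/s4c.png',cv2.resize(a[190:290,190:330],None,fx=5,fy=5,interpolation=cv2.INTER_CUBIC))
"
```

```text
(no output)
```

View pics/t4c.png

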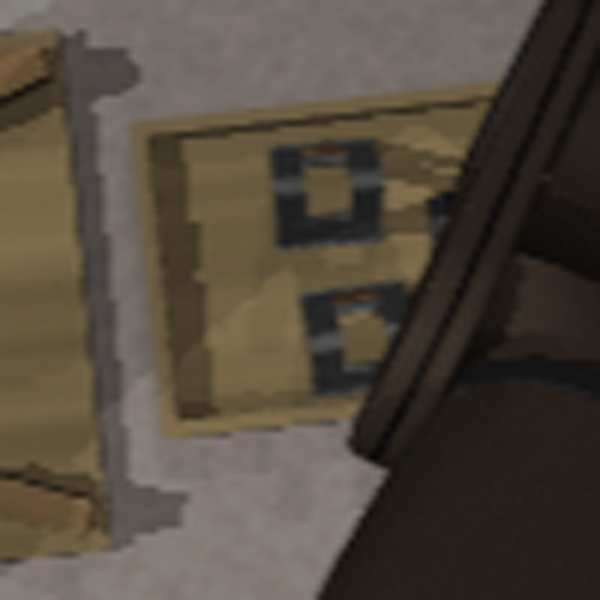

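View pics/s4c.png

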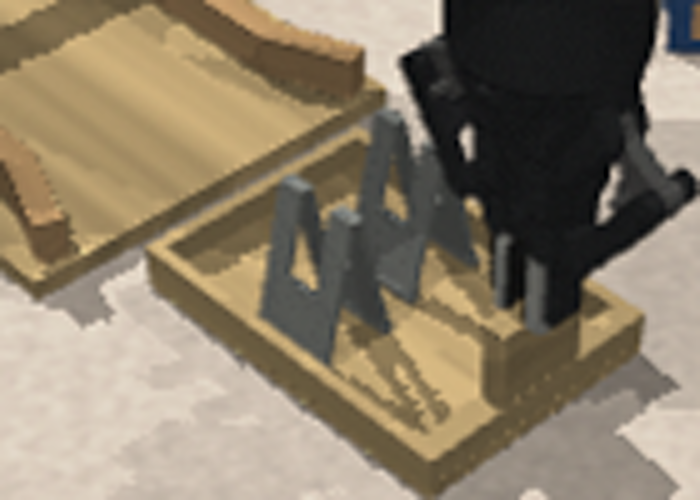

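```bash
cat >> h.py <<'E'
E0=np.array([.5003,.0466]); _a=np.radians(96.48); U0=np.array([np.cos(_a),np.sin(_a)]); N0=np.array([-U0[1],U0[0]])
def dk(P): d=np.array(P)[:2]-E0; return np.array([d@U0,d@N0])
E
python3 -c "
from h import *
f=lambda p,z=.022:dk(onz('top',up(p,(245,195),6),z))
a,b,c,e=f((133,127)),f((167,435)),f((495,87)),f((355,412))
print('dock frame corners',a,b,c,'mid',(a+b)/2); print('yaw rel by front',np.degrees(np.arctan2(-(b-a)[0],(b-a)[1])),'by side',np.degrees(np.arctan2((a-c)[1],(a-c)[0])), 'by lower', e, np.degrees(np.arctan2((b-e)[1],(b-e)[0])))
g=lambda p,z=.022:dk(onz('side',up(p,(190,190),5),z))
a,b,c,e=g((365,132)),g((148,255)),g((432,465)),g((645,318)); print('side',a,b,c,e,(a+b)/2,(c+e)/2)
print('edge side', [g(p,.009) for p in [(385,92),(38,287)]],[f(p,.009) for p in [(58,33),(103,505)]])
s,M,p=st(); print('tcp dock',dk(p))
"
```

```text
dock frame corners [-0.0258 -0.0579] [-0.0269  0.0588] [-0.164  -0.0587] mid [-0.0264  0.0004]
yaw rel by front 0.5499164467289879 by side 0.32285742476931834 by lower [-0.098   0.0576] 1.012652016106073
side [-0.0287 -0.0578] [-0.0292  0.0637] [-0.1957  0.0607] [-0.1951 -0.0577] [-0.029   0.0029] [-0.1954  0.0015]
edge side [array([-0.0002, -0.0962]), array([-0.0017,  0.1008])] [array([-0.0001, -0.0983]), array([0.0004, 0.0829])]
t 6.27 p [ 0.5223 -0.1408  0.0411] yaw_y -83.42 toolx [-0.0015  0.0029 -1.    ] q [-0.452   0.2126  2.0212  0.0024  0.9103  1.0025] F [ 0.5884  2.3508 -0.0642] T [ 0.4342 -0.0732  0.0142] op 0.099
tcp dock [-0.1887 -0.0007]
```

>>> send_rows(targets=[{"wx": 0.2, "wy": 0, "wz": -1, "dx": -0.0005, "dy": 0.001, "dz": 0, "hand": 0.0}, {"wx": 0, "wy": 0, "wz": -1.3, "dx": -0.0003, "dy": 0.001, "dz": 0, "hand": 0.0}, {"wx": 0, "wy": 0, "wz": -1.3, "dx": -0.0003, "dy": 0.001, "dz": 0, "hand": 0.0}, {"wx": 0, "wy": 0, "wz": -1.3, "dx": -0.0002, "dy": 0.001, "dz": 0, "hand": 0.0}, {"wx": 0, "wy": 0, "wz": -0.6, "dx": 0, "dy": 0, "dz": 0, "hand": 0.0}, {"wx": 0, "wy": 0, "wz": 0, "dx": 0, "dy": 0, "dz": 0, "hand": 0.0}], force=100)

```text
time: 6.77
eef_pos: [0.5218, -0.1436, 0.0415]
tcp_rot: [-0.702, -0.078, 0.708, 0.002]
contact_force: [1.2, 2.8, -0.1]
opening: 0.085
```

```bash
cat >> h.py <<'E'
def tray():
    s,M,p=st(); u=-M[:,1]; pit=np.degrees(np.arcsin(u[2])); yaw=np.degrees(np.arctan2(u[1],u[0]))
    # tab: TCP 41 mm above underside at grasp
    z=-M[:,0]; heel=p-0.0411*z-0.006*u; nose=heel+0.17*u
    roll=np.degrees(np.arcsin(M[2,2]))
    print('pitch',pit.round(2),'roll',roll.round(2),'yawrel',(yaw-96.48).round(2),'heel dk',dk(heel),heel[2].round(4),'nose dk',dk(nose),nose[2].round(4))
    return s,M,p
E
python3 -c "
from h import *
tray()
snap('side','s5.png')
a=cv2.imread('pics/s5.png'); cv2.imwrite('pics/s5c.png',cv2.resize(a[190:290,190:330],None,fx=5,fy=5,interpolation=cv2.INTER_CUBIC))
"
```

```text
t 6.77 p [ 0.5218 -0.1436  0.0415] yaw_y -83.86 toolx [-0.014   0.1123 -0.9936] q [-0.5018  0.2381  1.993   0.1106  0.98    0.897 ] F [ 1.2258  2.8322 -0.1439] T [ 0.0966 -0.1117 -0.0345] op 0.085
pitch 6.5 roll 0.11 yawrel -0.34 heel dk [-0.1927  0.0002] -0.0 nose dk [-0.0238 -0.0008] 0.0192
```

View pics/s5c.png

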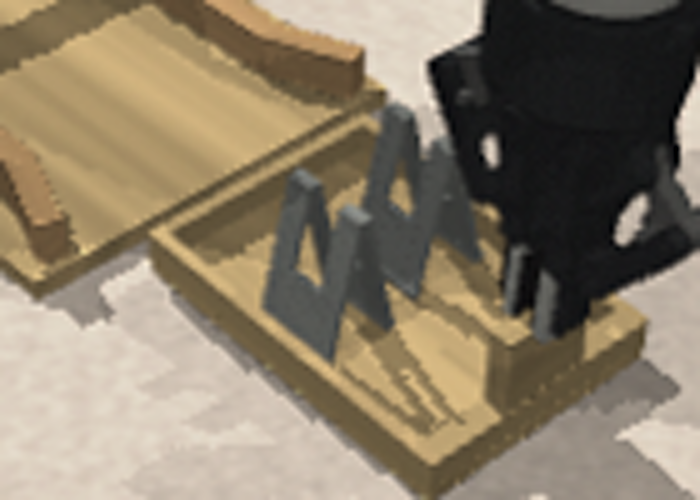

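```bash
cat >> h.py <<'E'
def onplane(n,uv,xd):  # ray with dock-x = xd plane
    o,d=ray(n,uv); U=np.array([U0[0],U0[1],0]); t=(xd-(o[:2]-E0)@U0)/(d@U); P=o+t*d; return dk(P),P[2]
E
python3 -c "
from h import *
g=lambda p:up(p,(190,190),5)
for nm,q in [('before',[(365,132),(148,255)]),('now',[(370,117),(150,235)])]:
    for p in q: print(nm,[ (x,)+onplane('side',g(p),x) for x in (-.024,-.028)])
for p in [(432,482),(645,325)]: print('trail rim',onplane('side',g(p),-.195))
for p in [(430,495)]: print('trail bottom',onplane('side',g(p),-.193))
"
```

```text
before [(-0.024, array([-0.024 , -0.0621]), np.float64(0.01707452479576721)), (-0.028, array([-0.028 , -0.0585]), np.float64(0.021224206952621172))]
before [(-0.024, array([-0.024 ,  0.0601]), np.float64(0.01662025269046563)), (-0.028, array([-0.028 ,  0.0629]), np.float64(0.020772906558376825))]
now [(-0.024, array([-0.024 , -0.0652]), np.float64(0.023864579670054287)), (-0.028, array([-0.028 , -0.0615]), np.float64(0.027969843336507427))]
now [(-0.024, array([-0.024 ,  0.0582]), np.float64(0.02643469011776467)), (-0.028, array([-0.028 ,  0.0611]), np.float64(0.030523140897081524))]
trail rim (array([-0.195 ,  0.0599]), np.float64(0.011880980291127607))
trail rim (array([-0.195 , -0.0582]), np.float64(0.0177842485669375))
trail bottom (array([-0.193 ,  0.0589]), np.float64(0.0026546811960722616))
```

>>> send_rows(targets=[{"wx": 0, "wy": 0, "wz": 0, "dx": 0, "dy": 0, "dz": 0, "hand": 0.0}, {"wx": -0.1, "wy": 0, "wz": -1, "dx": -0.0005, "dy": 0.0007, "dz": 0, "hand": 0.0}, {"wx": -0.1, "wy": 0, "wz": -1, "dx": -0.0005, "dy": 0.0007, "dz": 0, "hand": 0.0}, {"wx": -0.1, "wy": 0, "wz": -0.5, "dx": -0.0003, "dy": 0.0003, "dz": 0, "hand": 0.0}, {"wx": 0, "wy": 0, "wz": 0, "dx": 0, "dy": 0, "dz": 0, "hand": 0.0}], force=120)

```text
time: 7.23
eef_pos: [0.5217, -0.1457, 0.0417]
tcp_rot: [-0.7, -0.096, 0.707, 0.016]
contact_force: [0.1, 1.7, -0.6]
opening: 0.078
```

```bash
python3 -c "
from h import *
tray()
snap('side','s6.png');snap('wrist','w6.png')
a=cv2.imread('pics/s6.png'); cv2.imwrite('pics/s6c.png',cv2.resize(a[190:290,190:330],None,fx=5,fy=5,interpolation=cv2.INTER_CUBIC))
"
```

```text
t 7.23 p [ 0.5217 -0.1457  0.0417] yaw_y -83.52 toolx [-0.019   0.1573 -0.9874] q [-0.523   0.2514  1.9796  0.1501  1.0116  0.8484] F [ 0.1169  1.6607 -0.6096] T [-0.1316 -0.1484  0.0314] op 0.078
pitch 9.11 roll 0.06 yawrel 0.0 heel dk [-0.1929  0.0005] 0.0002 nose dk [-0.0251  0.0005] 0.0271
```

View pics/s6c.png

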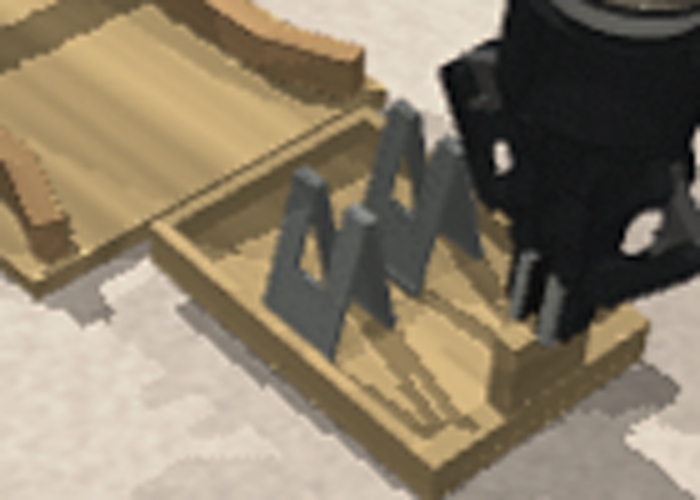

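View pics/w6.png

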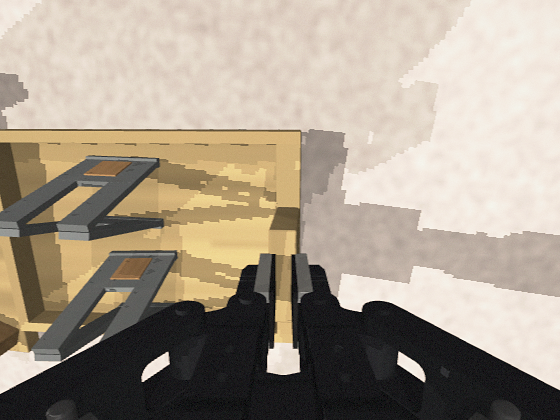

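```bash
python3 -c "
from h import *
g=lambda p:up(p,(190,190),5)
for th in (0.06,.08,.1,.12,.14):
    x=-.193+.17*np.cos(th)-.022*np.sin(th)-.0025; print(th,'pred z',.17*np.sin(th)+.022, [onplane('side',g(p),x)[1] for p in [(375,107),(152,222)]])
"
```

```text
0.06 pred z 0.03219388110150558 [np.float64(0.031047881453182047), np.float64(0.03572494120860015)]
0.08 pred z 0.03558549797475936 [np.float64(0.031737983859305485), np.float64(0.036409840831309936)]
0.1 pred z 0.03897168082996079 [np.float64(0.032496490090248464), np.float64(0.03716262857235564)]
0.12 pred z 0.04235107523911629 [np.float64(0.03332309675363199), np.float64(0.03798300332667792)]
0.14 pred z 0.04572232948952021 [np.float64(0.03421747321781188), np.float64(0.03887063695531334)]
```

```bash
python3 -c "
import cv2
for k in (4,6):
    a=cv2.imread(f'pics/s{k}.png'); cv2.imwrite(f'pics/s{k}z.png',cv2.resize(a[208:293,215:325],None,fx=7,fy=7,interpolation=cv2.INTER_LINEAR))
"
```

```text
(no output)
```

View pics/s4z.png

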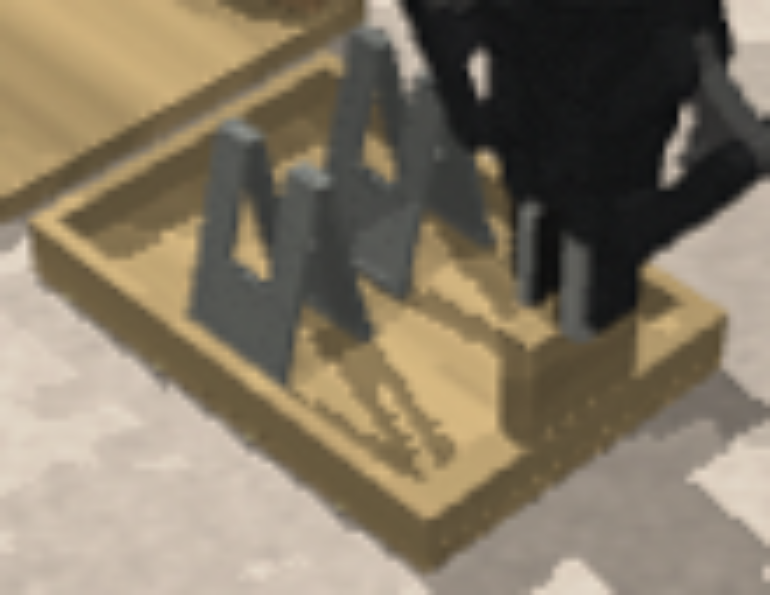

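View pics/s6z.png

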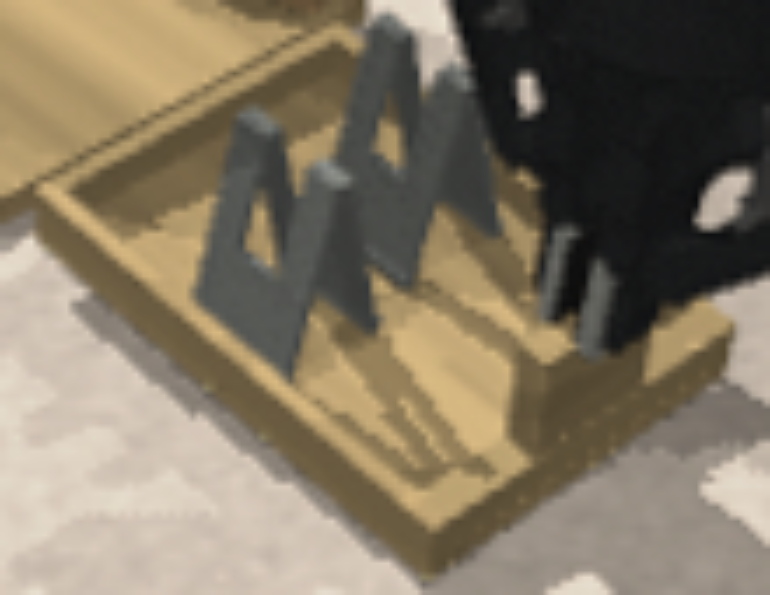

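```bash
cat >> h.py <<'E'
OBJ=np.array([[.085,-.06,.022],[.085,.06,.022],[-.085,.06,.022],[-.085,-.06,.022],[.085,.06,0],[-.085,.06,0],[-.085,-.06,0]])
def pnp(n,px,obj=OBJ):
    K,r,t=cal(n); ok,rv,tv=cv2.solvePnP(obj,np.array(px,float),K,None,flags=cv2.SOLVEPNP_SQPNP)
    rv,tv=cv2.solvePnPRefineLM(obj,np.array(px,float),K,None,rv,tv)
    Mc=R.from_rotvec(r).as_matrix(); Mo=Mc.T@R.from_rotvec(rv.ravel()).as_matrix(); o=Mc.T@(tv.ravel()-t)
    pr=cv2.projectPoints(obj,rv,tv,K,None)[0][:,0]; e=np.sqrt(((pr-px)**2).sum(1).mean())
    D=np.array([[U0[0],U0[1],0],[N0[0],N0[1],0],[0,0,1]])@Mo
    P=o+(Mo@np.array([[.085,0,0],[-.085,0,0]]).T).T
    print('nose',dk(P[0]),P[0,2].round(4),'heel',dk(P[1]),P[1,2].round(4),'pitch',np.degrees(np.arcsin(D[2,0])).round(2),'roll',np.degrees(np.arcsin(D[2,1])).round(2),'yaw',np.degrees(np.arctan2(D[1,0],D[0,0])).round(2),'rms',e.round(2))
E
python3 -c "
from h import *
g=lambda q:[up(p,(215,208),7) for p in q]
pnp('side',g([(333,57),(33,222),(430,520),(725,318),(40,270),(428,573),(720,360)]))
pnp('side',g([(343,28),(42,185),(432,528),(732,325),(42,232),(428,580),(725,370)]))
"
```

```text
nose [-0.0153 -0.0075] -0.0104 heel [-0.1853 -0.0085] -0.0109 pitch 0.17 roll -0.08 yaw 0.36 rms 0.7
nose [-0.0182 -0.0079] 0.0053 heel [-0.1874 -0.0067] -0.0105 pitch 5.35 roll 0.23 yaw -0.38 rms 0.59
```

>>> send_rows(targets=[{"wx": 0, "wy": 0, "wz": 0, "dx": 0.0005, "dy": -0.003, "dz": 0, "hand": 0.0}, {"wx": -0.1, "wy": 0, "wz": 0, "dx": 0.0009, "dy": -0.006, "dz": 0, "hand": 0.0}, {"wx": -0.1, "wy": 0, "wz": 0, "dx": 0.0013, "dy": -0.008, "dz": 0, "hand": 0.0}, {"wx": -0.1, "wy": 0, "wz": 0, "dx": 0.0014, "dy": -0.009, "dz": 0, "hand": 0.0}, {"wx": -0.1, "wy": 0, "wz": 0, "dx": 0.0014, "dy": -0.009, "dz": 0, "hand": 0.0}, {"wx": 0, "wy": 0, "wz": 0, "dx": 0.0013, "dy": -0.008, "dz": 0, "hand": 0.0}, {"wx": 0, "wy": 0, "wz": 0, "dx": 0.0009, "dy": -0.006, "dz": 0, "hand": 0.0}, {"wx": 0, "wy": 0, "wz": 0, "dx": 0.0005, "dy": -0.003, "dz": 0, "hand": 0.0}])

```text
time: 8.0
eef_pos: [0.5212, -0.1163, 0.0474]
tcp_rot: [0.706, 0.081, -0.703, 0.018]
contact_force: [-0.2, -6.8, -3.6]
opening: 0.079
```

```bash
python3 -c "
from h import *
tray()
"
```

```text
t 8.0 p [ 0.5212 -0.1163  0.0474] yaw_y -81.93 toolx [-0.0011  0.0889 -0.996 ] q [-0.4497  0.2007  2.0235  0.0973  0.9594  0.9231] F [-0.2049 -6.8196 -3.627 ] T [-1.5301  0.0959 -0.0578] op 0.079
pitch 5.06 roll -0.65 yawrel 1.59 heel dk [-0.1665 -0.0029] 0.006 nose dk [0.0027 0.0018] 0.021
```

```bash
python3 -c "
from h import *
snap('side','s7.png')
a=cv2.imread('pics/s7.png'); cv2.imwrite('pics/s7z.png',cv2.resize(a[190:275,210:320],None,fx=7,fy=7,interpolation=cv2.INTER_LINEAR))
"
```

```text
(no output)
```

View pics/s7z.png

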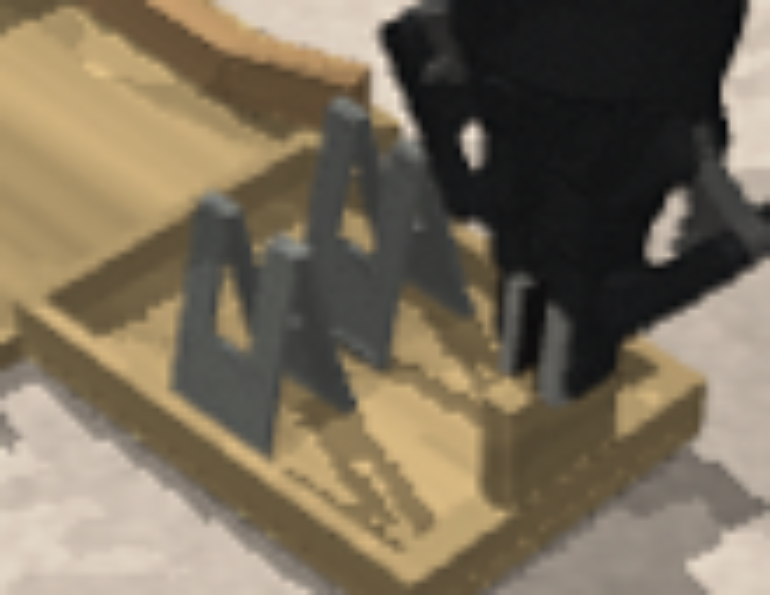

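>>> send_rows(targets=[{"wx": 0.3, "wy": 0.2, "wz": 0, "dx": 0, "dy": 0.006, "dz": 0.0005, "hand": 0.0}, {"wx": 0.4, "wy": 0.2, "wz": -0.5, "dx": 0.001, "dy": 0.008, "dz": 0.001, "hand": 0.0}, {"wx": 0.4, "wy": 0.2, "wz": -1, "dx": 0.001, "dy": 0.008, "dz": 0.0005, "hand": 0.0}, {"wx": 0.3, "wy": 0, "wz": -1.2, "dx": 0.001, "dy": 0.004, "dz": 0, "hand": 0.0}, {"wx": 0, "wy": 0, "wz": -1.2, "dx": 0.001, "dy": 0.001, "dz": 0, "hand": 0.0}, {"wx": 0, "wy": 0, "wz": -1.2, "dx": 0, "dy": 0.001, "dz": 0, "hand": 0.0}, {"wx": 0, "wy": 0, "wz": 0, "dx": 0, "dy": 0, "dz": 0, "hand": 0.0}])

```text
time: 8.63
eef_pos: [0.5205, -0.1398, 0.0418]
tcp_rot: [0.703, 0.111, -0.702, -0.03]
contact_force: [-0.1, 1.1, -1.1]
opening: 0.077
```

```bash
python3 -c "
from h import *
tray()
snap('side','s8.png')
a=cv2.imread('pics/s8.png'); cv2.imwrite('pics/s8z.png',cv2.resize(a[200:285,210:320],None,fx=7,fy=7,interpolation=cv2.INTER_LINEAR))
"
```

```text
t 8.63 p [ 0.5205 -0.1398  0.0418] yaw_y -83.29 toolx [-0.009   0.1982 -0.9801] q [-0.5341  0.2506  1.9848  0.1955  1.0252  0.8095] F [-0.1298  1.0947 -1.1409] T [-0.443   0.046   0.0344] op 0.077
pitch 11.42 roll -0.8 yawrel 0.23 heel dk [-0.1852  0.0004] 0.0004 nose dk [-0.0186  0.001 ] 0.034
```

View pics/s8z.png

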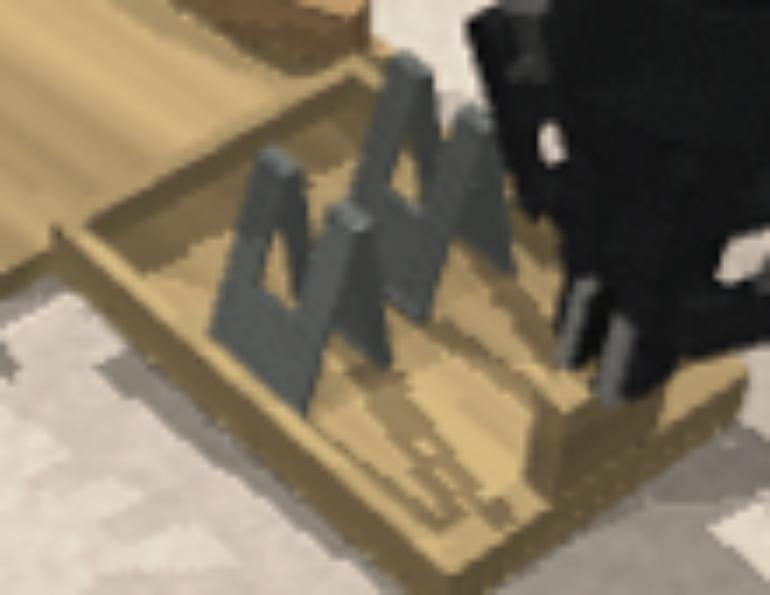

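```bash
python3 -c "
from h import *
a=cv2.imread('pics/s8.png'); cv2.imwrite('pics/s8z.png',cv2.resize(a[205:291,213:325],None,fx=7,fy=7,interpolation=cv2.INTER_LINEAR))
"
```

```text
(no output)
```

View pics/s8z.png

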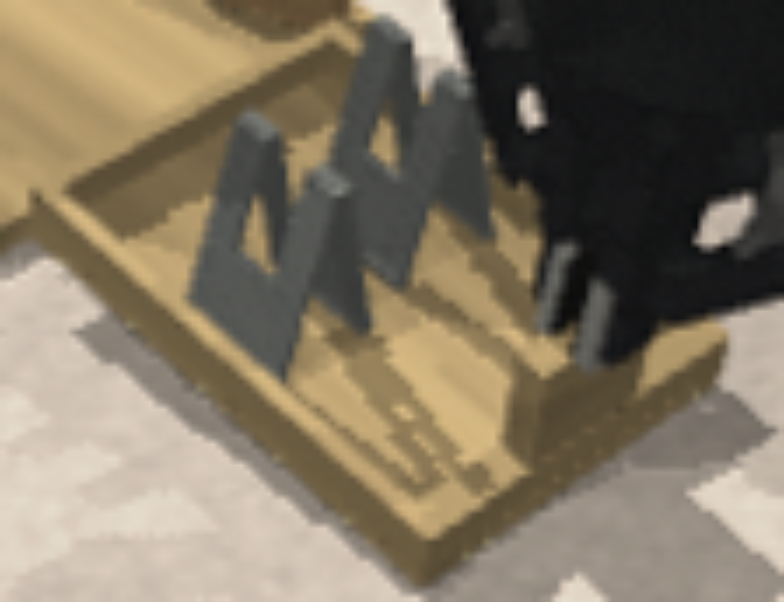

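```bash
python3 -c "
from h import *
g=lambda q:[up(p,(213,205),7) for p in q]
pnp('side',g([(335,30),(35,195),(428,543),(727,335),(38,238),(425,588),(720,378)]))
"
```

```text
nose [-0.0119 -0.0052] 0.0097 heel [-0.1807 -0.006 ] -0.0103 pitch 6.75 roll -0.55 yaw 0.28 rms 0.64
```

```bash
python3 -c "
from h import *
T=[up(p,(315,205),6) for p in [(90,180),(143,493),(592,420),(538,108)]]
S=[up(p,(235,250),5) for p in [(258,47),(40,212),(402,475),(612,272)]]
for a,b in zip(T,S): print(tri(a,b))
# bolts z should be h+.042; rails
g=lambda p:up(p,(135,190),5); k=lambda p:up(p,(125,155),5)
for nm,a,b,dz in [('boltU',(185,115),(438,43),.042),('boltL',(217,500),(138,176),.042),('rail end U top',(583,68),(688,225),.022),('railL tip',(625,445),(393,392),.022),('cU',(598,50),(712,265),0),('cL',(640,482),(365,460),0),('bU',(77,541),(40,200),0)]:
    p,e=tri(g(a),k(b)); print(nm,p,e.round(4),'h',p[2]-dz)
"
```

```text
(array([ 0.5186, -0.115 ,  0.0209]), np.float64(0.0016673534252445292))
(array([ 0.4016, -0.135 ,  0.0185]), np.float64(0.001907268410222411))
(array([ 0.4307, -0.3025,  0.02  ]), np.float64(0.0014886844976775974))
(array([ 0.5467, -0.2831,  0.0226]), np.float64(0.002884790511905765))
boltU [0.563  0.2373 0.0531] 0.0011 h 0.011119560331984447
boltL [0.3943 0.2177 0.0533] 0.0014 h 0.011262228829080158
rail end U top [0.5878 0.0626 0.0332] 0.0005 h 0.011222306622466836
railL tip [0.4201 0.0407 0.0321] 0.0015 h 0.010138690136474414
cU [0.5986 0.0582 0.0085] 0.0014 h 0.00848875876181493
cL [0.4018 0.0354 0.008 ] 0.0007 h 0.008005080458360403
bU [0.3715 0.2923 0.0075] 0.0017 h 0.007483832451671779
```

>>> send_rows(targets=[{"wx": 0.1, "wy": 0.2, "wz": -0.8, "dx": -0.0007, "dy": 0.0005, "dz": 0, "hand": 0.0}, {"wx": 0.1, "wy": 0.2, "wz": -0.8, "dx": -0.0007, "dy": 0.0005, "dz": 0, "hand": 0.0}, {"wx": 0, "wy": 0, "wz": -0.4, "dx": 0, "dy": 0, "dz": 0, "hand": 0.0}, {"wx": 0, "wy": 0, "wz": 0, "dx": 0.0005, "dy": -0.002, "dz": 0, "hand": 0.0}, {"wx": 0, "wy": 0, "wz": 0, "dx": 0.001, "dy": -0.004, "dz": 0, "hand": 0.0}, {"wx": 0, "wy": 0, "wz": 0, "dx": 0.001, "dy": -0.004, "dz": 0, "hand": 0.0}, {"wx": 0, "wy": 0, "wz": 0, "dx": 0.0007, "dy": -0.003, "dz": 0, "hand": 0.0}, {"wx": 0, "wy": 0, "wz": 0, "dx": 0, "dy": 0, "dz": 0, "hand": 0.0}])

```text
time: 9.35
eef_pos: [0.5198, -0.1285, 0.042]
tcp_rot: [0.705, 0.121, -0.698, -0.042]
contact_force: [-0.2, -1.2, -3.1]
opening: 0.075
```

```bash
python3 -c "
from h import *
tray()
snap('side','s9.png')
a=cv2.imread('pics/s9.png'); cv2.imwrite('pics/s9z.png',cv2.resize(a[198:284,210:322],None,fx=7,fy=7,interpolation=cv2.INTER_LINEAR))
"
```

```text
t 9.35 p [ 0.5198 -0.1285  0.042 ] yaw_y -83.37 toolx [-0.0031  0.2292 -0.9734] q [-0.5313  0.2469  1.993   0.23    1.0349  0.7956] F [-0.2103 -1.2491 -3.0873] T [-0.9781  0.0413  0.0277] op 0.075
pitch 13.18 roll -1.31 yawrel 0.15 heel dk [-0.1726 -0.0006] 0.0007 nose dk [-0.0071 -0.0002] 0.0394
```

View pics/s9z.png

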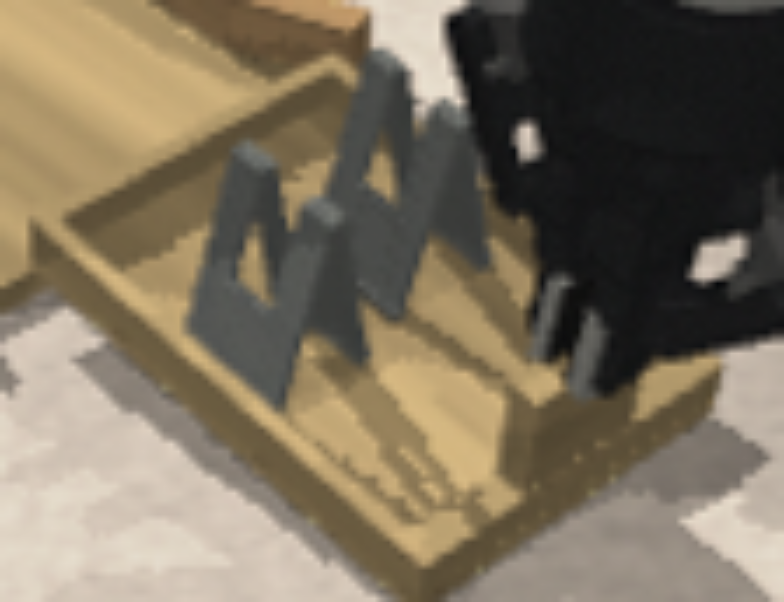

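```bash
python3 -c "
from h import *
g=lambda q:[up(p,(210,198),7) for p in q]
pnp('side',g([(335,60),(33,220),(425,573),(717,368),(35,265),(713,410)]),OBJ[[0,1,2,3,4,6]])
a=cv2.imread('pics/s9.png'); cv2.imwrite('pics/s9y.png',cv2.resize(a[185:295,195:335],None,fx=5.6,fy=5.4,interpolation=cv2.INTER_CUBIC))
"
```

```text
nose [-0.0007 -0.005 ] 0.0119 heel [-0.1691 -0.0062] -0.0117 pitch 7.99 roll -0.38 yaw 0.41 rms 0.71
```

View pics/s9y.png

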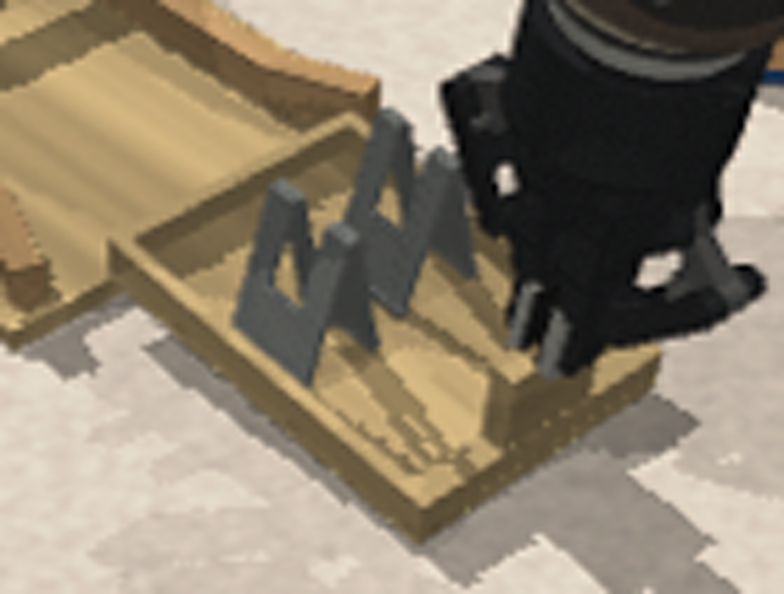

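>>> send_rows(targets=[{"wx": 0, "wy": -0.4, "wz": 0, "dx": 0.0005, "dy": -0.003, "dz": -0.001, "hand": 0.0}, {"wx": 0, "wy": -0.4, "wz": 0, "dx": 0.0011, "dy": -0.005, "dz": -0.001, "hand": 0.0}, {"wx": 0, "wy": -0.4, "wz": 0, "dx": 0.0013, "dy": -0.006, "dz": 0, "hand": 0.0}, {"wx": 0, "wy": 0, "wz": 0, "dx": 0.0013, "dy": -0.006, "dz": 0, "hand": 0.0}, {"wx": 0, "wy": 0, "wz": 0, "dx": 0.0009, "dy": -0.004, "dz": 0, "hand": 0.0}, {"wx": 0, "wy": 0, "wz": 0, "dx": 0.0005, "dy": -0.002, "dz": 0, "hand": 0.0}, {"wx": 0, "wy": 0, "wz": 0, "dx": 0, "dy": 0, "dz": 0, "hand": 0.0}])

```text
time: 9.98
eef_pos: [0.5184, -0.0979, 0.042]
tcp_rot: [-0.697, -0.122, 0.706, 0.04]
contact_force: [0.3, -1.1, -3.7]
opening: 0.076
```

```bash
python3 -c "
from h import *
tray()
snap('side','s10.png');snap('top','t10.png')
a=cv2.imread('pics/s10.png'); cv2.imwrite('pics/s10y.png',cv2.resize(a[170:280,185:325],None,fx=5.6,fy=5.4,interpolation=cv2.INTER_CUBIC))
a=cv2.imread('pics/t10.png'); cv2.imwrite('pics/t10c.png',cv2.resize(a[195:295,225:325],None,fx=6,fy=6,interpolation=cv2.INTER_CUBIC))
"
```

```text
t 9.98 p [ 0.5184 -0.0979  0.042 ] yaw_y -83.34 toolx [-0.0265  0.2269 -0.9736] q [-0.4766  0.2367  2.0057  0.2215  1.0404  0.8521] F [ 0.307  -1.0887 -3.6632] T [-0.9554 -0.1001 -0.01  ] op 0.076
pitch 13.21 roll -0.0 yawrel 0.18 heel dk [-0.1421 -0.0017] 0.0006 nose dk [ 0.0234 -0.0012] 0.0394
```

View pics/s10y.png

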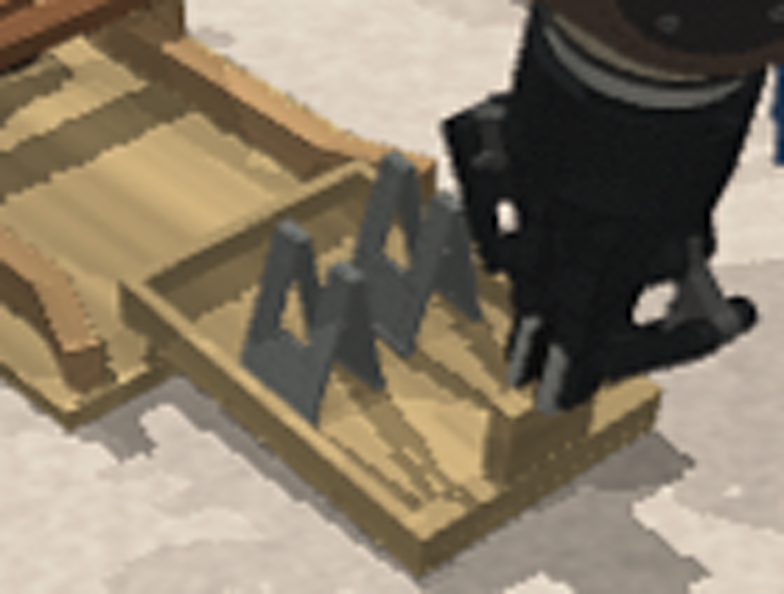

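View pics/t10c.png

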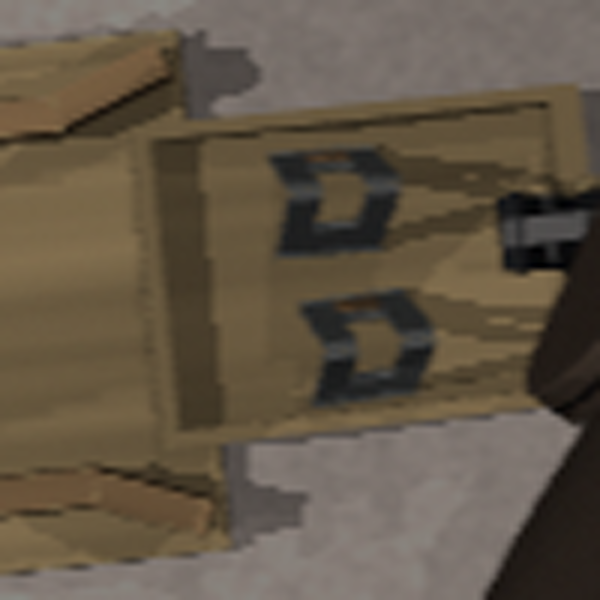

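```bash
python3 -c "
from h import *
f=lambda p,z:dk(onz('top',up(p,(225,195),6),z))
a,b=f((138,133),.045),f((170,444),.045); print(a,b,(a+b)/2)
c=f((580,85),.022); print(c)
"
```

```text
[ 0.0159 -0.0581] [0.0152 0.0571] [ 0.0155 -0.0005]
[-0.1509 -0.0609]
```

>>> send_rows(targets=[{"wx": 0, "wy": 0, "wz": 0, "dx": 0.0007, "dy": -0.003, "dz": 0, "hand": 0.0}, {"wx": 0, "wy": 0, "wz": 0, "dx": 0.0011, "dy": -0.005, "dz": 0, "hand": 0.0}, {"wx": 0, "wy": 0, "wz": 0, "dx": 0.0011, "dy": -0.005, "dz": 0, "hand": 0.0}, {"wx": 0, "wy": 0, "wz": 0, "dx": 0.0007, "dy": -0.003, "dz": 0, "hand": 0.0}, {"wx": 0, "wy": 0, "wz": 0, "dx": 0.0002, "dy": -0.001, "dz": 0, "hand": 0.0}, {"wx": 0, "wy": 0, "wz": 0, "dx": 0, "dy": 0, "dz": 0, "hand": 0.0}, {"wx": 0, "wy": 0, "wz": 0, "dx": 0, "dy": 0, "dz": 0, "hand": 0.0}])

```text
time: 10.67
eef_pos: [0.516, -0.0796, 0.042]
tcp_rot: [-0.697, -0.121, 0.706, 0.041]
contact_force: [0.5, -0.0, -4.8]
opening: 0.078
```

```bash
python3 -c "
from h import *
tray()
snap('side','s11.png');snap('top','t11.png')
a=cv2.imread('pics/s11.png'); cv2.imwrite('pics/s11y.png',cv2.resize(a[170:280,185:325],None,fx=5.6,fy=5.4,interpolation=cv2.INTER_CUBIC))
a=cv2.imread('pics/t11.png'); cv2.imwrite('pics/t11c.png',cv2.resize(a[195:295,215:315],None,fx=6,fy=6,interpolation=cv2.INTER_CUBIC))
"
```

```text
t 10.67 p [ 0.516  -0.0796  0.042 ] yaw_y -83.42 toolx [-0.0264  0.2269 -0.9736] q [-0.4481  0.2222  2.0235  0.2269  1.0322  0.8778] F [ 0.4964 -0.0039 -4.7616] T [-0.88   -0.1321 -0.0253] op 0.078
pitch 13.21 roll 0.01 yawrel 0.1 heel dk [-0.1236 -0.0013] 0.0006 nose dk [ 0.0419 -0.001 ] 0.0394
```

View pics/s11y.png

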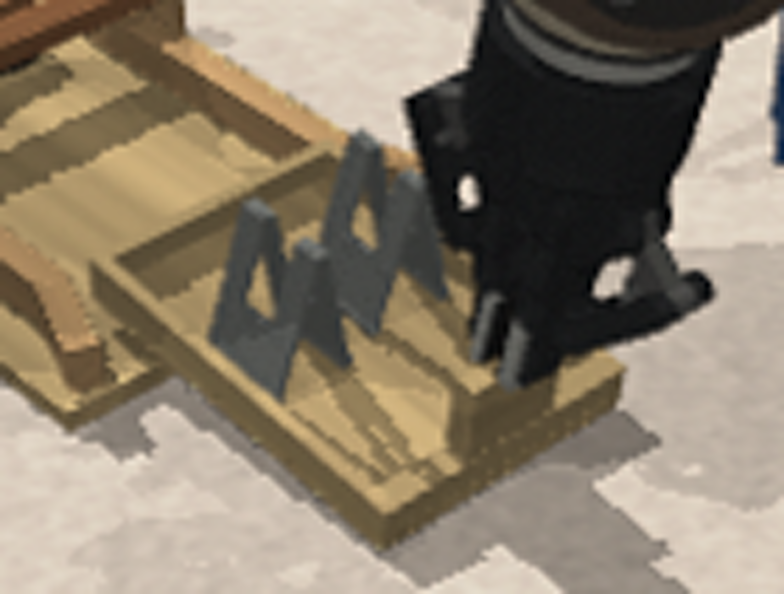

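View pics/t11c.png

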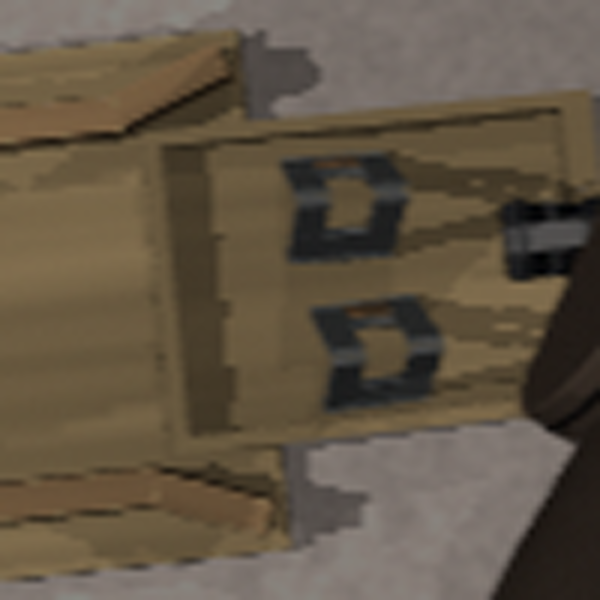

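>>> send_rows(targets=[{"wx": 0, "wy": 0, "wz": 0.8, "dx": -0.0012, "dy": -0.001, "dz": 0.0, "hand": 0.0}, {"wx": 0, "wy": 0, "wz": 1.2, "dx": -0.0014, "dy": -0.0015, "dz": 0.0, "hand": 0.0}, {"wx": 0, "wy": 0, "wz": 1.4, "dx": -0.0014, "dy": -0.0015, "dz": 0, "hand": 0.0}, {"wx": 0, "wy": 0, "wz": 1.4, "dx": -0.0014, "dy": -0.0015, "dz": 0, "hand": 0.0}, {"wx": 0, "wy": 0, "wz": 1.4, "dx": -0.0014, "dy": -0.0015, "dz": 0, "hand": 0.0}, {"wx": 0, "wy": 0, "wz": 1.4, "dx": -0.0014, "dy": -0.0015, "dz": 0, "hand": 0.0}, {"wx": 0, "wy": 0, "wz": 1, "dx": -0.0014, "dy": -0.0015, "dz": 0, "hand": 0.0}, {"wx": 0, "wy": 0, "wz": 0.5, "dx": -0.0012, "dy": -0.001, "dz": 0, "hand": 0.0}])

```text
time: 11.43
eef_pos: [0.5104, -0.0671, 0.052]
tcp_rot: [-0.701, -0.063, 0.71, -0.015]
contact_force: [0.1, -0.5, -4.8]
opening: 0.079
```

```bash
python3 -c "
from h import *
tray()
snap('side','s12.png')
a=cv2.imread('pics/s12.png'); cv2.imwrite('pics/s12y.png',cv2.resize(a[170:280,185:325],None,fx=5.6,fy=5.4,interpolation=cv2.INTER_CUBIC))
"
```

```text
t 11.43 p [ 0.5104 -0.0671  0.052 ] yaw_y -83.69 toolx [-0.0172  0.0663 -0.9977] q [-0.3574  0.1558  2.0652  0.0685  0.961   1.0625] F [ 0.1336 -0.5446 -4.8084] T [-0.507  -0.1869 -0.0091] op 0.079
pitch 3.89 roll 0.56 yawrel -0.17 heel dk [-0.1173  0.0032] 0.0106 nose dk [0.0523 0.0027] 0.0221
```

View pics/s12y.png

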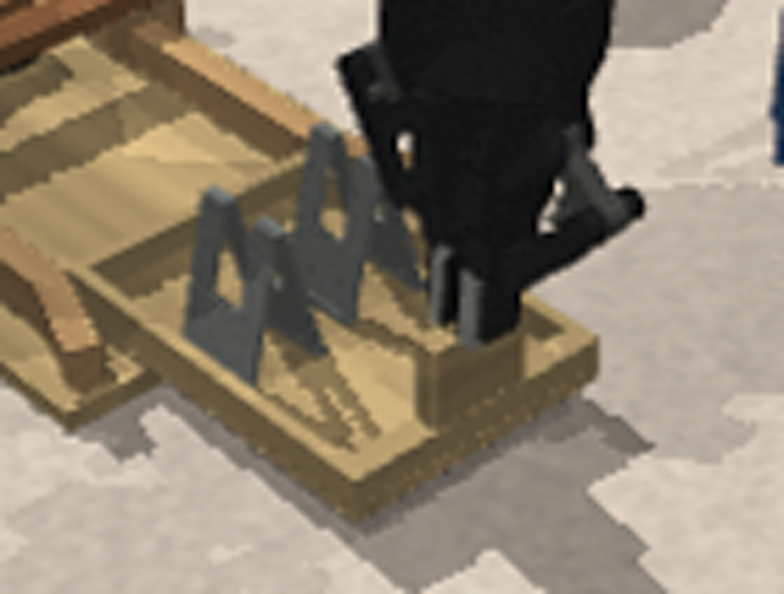

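>>> send_rows(targets=[{"wx": 0, "wy": 0.2, "wz": 0.5, "dx": -0.0004, "dy": -0.0005, "dz": -0.0015, "hand": 0.0}, {"wx": 0, "wy": 0.2, "wz": 0.5, "dx": -0.0004, "dy": -0.0005, "dz": -0.0015, "hand": 0.0}, {"wx": 0, "wy": 0.1, "wz": 0.5, "dx": -0.0003, "dy": -0.0005, "dz": -0.0005, "hand": 0.0}, {"wx": 0, "wy": 0, "wz": 0, "dx": 0, "dy": 0, "dz": 0, "hand": 0.0}])

```text
time: 11.82
eef_pos: [0.5131, -0.0642, 0.0532]
tcp_rot: [-0.704, -0.054, 0.708, -0.025]
contact_force: [-0.1, 0.4, -4.7]
opening: 0.076
```

```bash
python3 -c "
from h import *
s,M,p=tray(); print('tcp',dk(p))
snap('top','t13.png')
a=cv2.imread('pics/t13.png'); cv2.imwrite('pics/t13c.png',cv2.resize(a[195:295,200:310],None,fx=6,fy=6,interpolation=cv2.INTER_CUBIC))
"
```

```text
t 11.82 p [ 0.5131 -0.0642  0.0532] yaw_y -83.64 toolx [-0.0072  0.0406 -0.9991] q [-0.3397  0.1502  2.068   0.0443  0.9442  1.0937] F [-0.1318  0.4096 -4.7183] T [-0.3422 -0.0193  0.0746] op 0.076
pitch 2.36 roll 0.15 yawrel -0.12 heel dk [-0.1159 -0.0001] 0.0119 nose dk [ 0.054  -0.0004] 0.0189
tcp [-0.1116 -0.0002]
```

View pics/t13c.png

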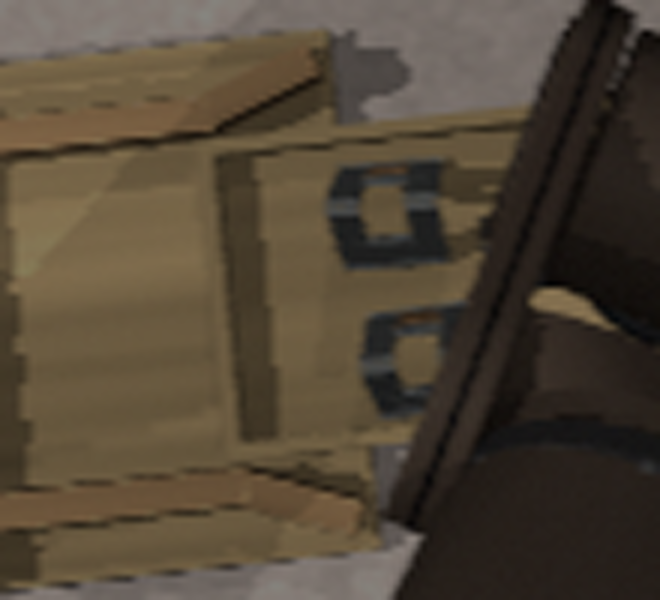

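```bash
python3 -c "
from h import *
f=lambda p,z:dk(onz('top',up(p,(200,195),6),z))
a,b=f((207,150),.034),f((238,449),.034); print(a,b,(a+b)/2, f((530,105),.034))
print('rails',f((100,142),.033),f((100,490),.033))
"
```

```text
[ 0.0477 -0.056 ] [0.0466 0.0561] [0.0472 0.0001] [-0.0746 -0.0601]
rails [ 0.0876 -0.0633] [0.0992 0.0659]
```

>>> send_rows(targets=[{"wx": 0, "wy": 0.1, "wz": 0.2, "dx": -0.0006, "dy": -0.004, "dz": 0, "hand": 0.0}, {"wx": 0, "wy": 0, "wz": 0.2, "dx": -0.0003, "dy": -0.007, "dz": 0, "hand": 0.0}, {"wx": 0, "wy": 0, "wz": 0.2, "dx": 0, "dy": -0.008, "dz": 0, "hand": 0.0}, {"wx": 0, "wy": 0, "wz": 0, "dx": 0.0002, "dy": -0.009, "dz": 0, "hand": 0.0}, {"wx": 0, "wy": 0, "wz": 0, "dx": 0.0002, "dy": -0.008, "dz": 0, "hand": 0.0}, {"wx": 0, "wy": 0, "wz": 0, "dx": 0.0001, "dy": -0.006, "dz": 0, "hand": 0.0}, {"wx": 0, "wy": 0, "wz": 0, "dx": 0, "dy": -0.003, "dz": 0, "hand": 0.0}])

```text
time: 12.45
eef_pos: [0.5078, -0.0158, 0.0554]
tcp_rot: [-0.705, -0.049, 0.707, -0.028]
contact_force: [-0.4, -1.1, -4.6]
opening: 0.08
```

```bash
python3 -c "
from h import *
s,M,p=tray(); print('tcp',dk(p))
snap('side','s14.png')
a=cv2.imread('pics/s14.png'); cv2.imwrite('pics/s14y.png',cv2.resize(a[150:260,165:305],None,fx=5.6,fy=5.4,interpolation=cv2.INTER_CUBIC))
"
```

```text
t 12.45 p [ 0.5078 -0.0158  0.0554] yaw_y -83.78 toolx [-0.0038  0.0301 -0.9995] q [-0.246   0.1233  2.0934  0.0352  0.9362  1.1952] F [-0.4463 -1.076  -4.6055] T [-0.3946 -0.0317  0.0066] op 0.08
pitch 1.74 roll 0.03 yawrel -0.26 heel dk [-0.0676 -0.0004] 0.0141 nose dk [ 0.1024 -0.0011] 0.0193
tcp [-0.0628 -0.0004]
```

View pics/s14y.png

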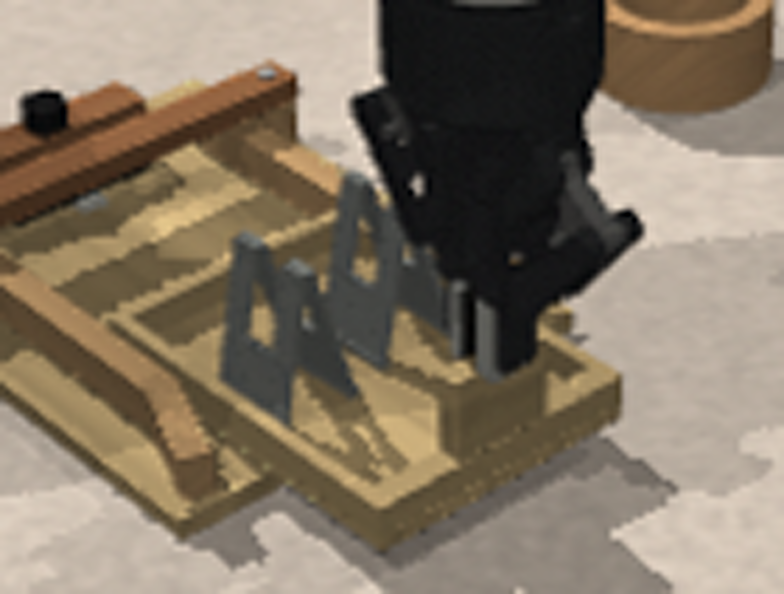

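>>> send_rows(targets=[{"wx": -0.1, "wy": 0, "wz": 0.2, "dx": 0.0004, "dy": -0.004, "dz": 0, "hand": 0.0}, {"wx": -0.1, "wy": 0, "wz": 0.2, "dx": 0.0004, "dy": -0.007, "dz": 0, "hand": 0.0}, {"wx": 0, "wy": 0, "wz": 0.2, "dx": 0.0003, "dy": -0.009, "dz": 0, "hand": 0.0}, {"wx": 0, "wy": 0, "wz": 0, "dx": 0.0003, "dy": -0.009, "dz": 0, "hand": 0.0}, {"wx": 0, "wy": 0, "wz": 0, "dx": 0.0003, "dy": -0.008, "dz": 0, "hand": 0.0}, {"wx": 0, "wy": 0, "wz": 0, "dx": 0.0001, "dy": -0.006, "dz": 0, "hand": 0.0}, {"wx": 0, "wy": 0, "wz": 0, "dx": 0, "dy": -0.003, "dz": 0, "hand": 0.0}])

```text
time: 13.08
eef_pos: [0.5024, 0.0346, 0.055]
tcp_rot: [-0.706, -0.046, 0.706, -0.033]
contact_force: [-0.2, -1.2, -3.8]
opening: 0.08
```

```bash
python3 -c "
from h import *
s,M,p=tray(); print('tcp',dk(p))
snap('side','s15.png');snap('top','t15.png')
a=cv2.imread('pics/s15.png'); cv2.imwrite('pics/s15y.png',cv2.resize(a[140:250,145:285],None,fx=5.6,fy=5.4,interpolation=cv2.INTER_CUBIC))
a=cv2.imread('pics/t15.png'); cv2.imwrite('pics/t15c.png',cv2.resize(a[195:305,135:275],None,fx=5.5,fy=5.4,interpolation=cv2.INTER_CUBIC))
"
```

```text
t 13.08 p [0.5024 0.0346 0.055 ] yaw_y -83.58 toolx [-0.0019  0.0187 -0.9998] q [-0.1426  0.1121  2.1066  0.0228  0.9276  1.3023] F [-0.1568 -1.2195 -3.7651] T [-0.3699 -0.03    0.0009] op 0.08
pitch 1.08 roll -0.01 yawrel -0.06 heel dk [-0.0173 -0.0008] 0.0138 nose dk [ 0.1526 -0.0009] 0.017
tcp [-0.0121 -0.0008]
```

View pics/s15y.png

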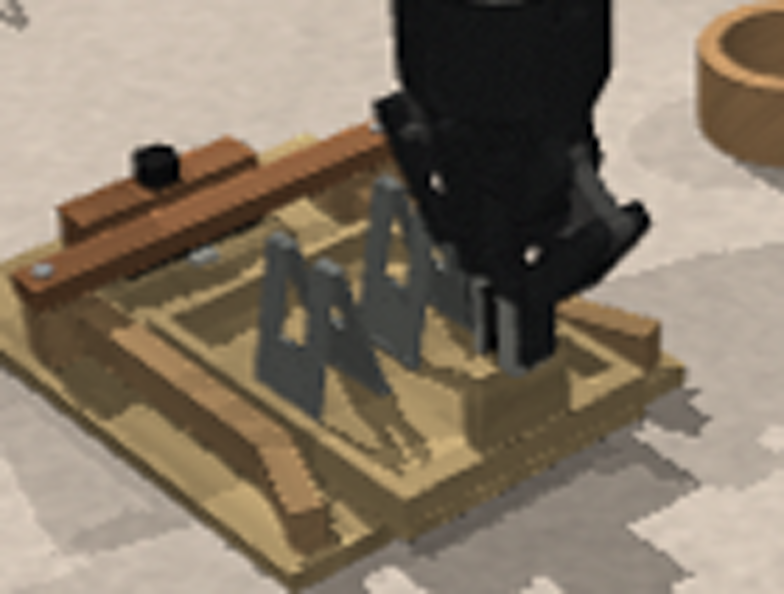

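View pics/t15c.png

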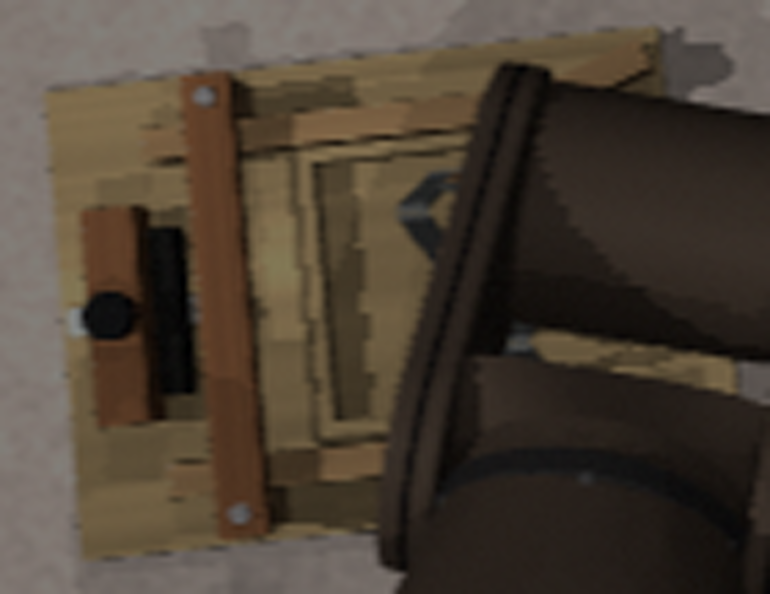

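>>> send_rows(targets=[{"wx": 0, "wy": 0, "wz": 0.1, "dx": 0, "dy": -0.003, "dz": 0, "hand": 0.0}, {"wx": 0, "wy": 0, "wz": 0.1, "dx": 0, "dy": -0.005, "dz": 0, "hand": 0.0}, {"wx": 0, "wy": 0, "wz": 0.1, "dx": 0, "dy": -0.006, "dz": 0, "hand": 0.0}, {"wx": 0, "wy": 0, "wz": 0, "dx": 0, "dy": -0.006, "dz": 0, "hand": 0.0}, {"wx": 0, "wy": 0, "wz": 0, "dx": 0, "dy": -0.005, "dz": 0, "hand": 0.0}, {"wx": 0, "wy": 0, "wz": 0, "dx": 0, "dy": -0.003, "dz": 0, "hand": 0.0}, {"wx": 0, "wy": 0, "wz": 0, "dx": 0, "dy": 0, "dz": 0, "hand": 0.0}])

```text
time: 13.77
eef_pos: [0.4993, 0.0642, 0.0556]
tcp_rot: [-0.706, -0.044, 0.706, -0.035]
contact_force: [0.2, -0.5, -4.1]
opening: 0.075
```

```bash
python3 -c "
from h import *
s,M,p=tray(); print('tcp',dk(p),'Fu',np.array(s['contact_force'])[:2]@U0)
"
```

```text
t 13.77 p [0.4993 0.0642 0.0556] yaw_y -83.63 toolx [-0.0012  0.0124 -0.9999] q [-0.0805  0.11    2.1076  0.0154  0.9262  1.3699] F [ 0.1625 -0.5176 -4.0935] T [-0.342  -0.0466  0.0224] op 0.075
pitch 0.72 roll -0.01 yawrel -0.11 heel dk [ 0.0121 -0.001 ] 0.0144 nose dk [ 0.1821 -0.0013] 0.0166
tcp [ 0.0176 -0.001 ] Fu -0.532647812459895
```

>>> send_rows(targets=[{"wx": 0, "wy": 0, "wz": 0.1, "dx": 0.0007, "dy": -0.0015, "dz": 0, "hand": 0.0}, {"wx": 0, "wy": 0, "wz": 0, "dx": 0.0007, "dy": -0.002, "dz": 0, "hand": 0.0}, {"wx": 0, "wy": 0, "wz": 0, "dx": 0.0007, "dy": -0.002, "dz": 0, "hand": 0.0}, {"wx": 0, "wy": 0, "wz": 0, "dx": 0, "dy": -0.002, "dz": 0, "hand": 0.0}, {"wx": 0, "wy": 0, "wz": 0, "dx": 0, "dy": 0, "dz": 0, "hand": 0.0}])

```text
time: 14.18
eef_pos: [0.4988, 0.0722, 0.0537]
tcp_rot: [0.706, 0.043, -0.706, 0.036]
contact_force: [-0.5, 0.1, -3.3]
opening: 0.081
```

```bash
python3 -c "
from h import *
s,M,p=tray(); print('tcp',dk(p),'Fu',np.array(s['contact_force'])[:2]@U0)
"
```

```text
t 14.18 p [0.4988 0.0722 0.0537] yaw_y -83.64 toolx [-0.0003  0.0103 -0.9999] q [-0.0632  0.1139  2.1074  0.0128  0.9212  1.3888] F [-0.5145  0.0928 -3.273 ] T [-0.2393 -0.0702  0.0049] op 0.081
pitch 0.59 roll -0.05 yawrel -0.12 heel dk [ 0.0201 -0.0014] 0.0126 nose dk [ 0.19   -0.0018] 0.0143
tcp [ 0.0256 -0.0014] Fu 0.15025097525414188
```

>>> send_rows(targets=[{"wx": 0, "wy": 0, "wz": 0, "dx": 0.0005, "dy": -0.0015, "dz": 0.0005, "hand": 0.0}, {"wx": 0, "wy": 0, "wz": 0, "dx": 0.0003, "dy": -0.002, "dz": 0, "hand": 0.0}, {"wx": 0, "wy": 0, "wz": 0, "dx": 0, "dy": -0.002, "dz": 0, "hand": 0.0}, {"wx": 0, "wy": 0, "wz": 0, "dx": 0, "dy": 0, "dz": 0, "hand": 0.0}])

```text
time: 14.52
eef_pos: [0.4978, 0.0779, 0.0531]
tcp_rot: [0.706, 0.043, -0.706, 0.035]
contact_force: [0.4, -0.6, -4.3]
opening: 0.079
```

```bash
python3 -c "
from h import *
s,M,p=tray(); print('tcp',dk(p),'Fu',np.array(s['contact_force'])[:2]@U0)
"
```

```text
t 14.52 p [0.4978 0.0779 0.0531] yaw_y -83.68 toolx [ 0.0002  0.0103 -0.9999] q [-0.0518  0.1145  2.1081  0.0129  0.9194  1.4009] F [ 0.3657 -0.5526 -4.3009] T [-0.1901 -0.0183 -0.0837] op 0.079
pitch 0.59 roll -0.07 yawrel -0.16 heel dk [ 0.0258 -0.0011] 0.012 nose dk [ 0.1958 -0.0016] 0.0137
tcp [ 0.0314 -0.0011] Fu -0.5903472937521557
```

>>> send_rows(targets=[{"wx": 0, "wy": 0, "wz": 0, "dx": 0.0005, "dy": -0.0015, "dz": 0.0003, "hand": 0.0}, {"wx": 0, "wy": 0, "wz": 0, "dx": 0.0003, "dy": -0.0015, "dz": 0, "hand": 0.0}, {"wx": 0, "wy": 0, "wz": 0, "dx": 0, "dy": -0.0015, "dz": 0, "hand": 0.0}, {"wx": 0, "wy": 0, "wz": 0, "dx": 0, "dy": 0, "dz": 0, "hand": 0.0}])

```text
time: 14.85
eef_pos: [0.4972, 0.0828, 0.0525]
tcp_rot: [0.706, 0.043, -0.706, 0.035]
contact_force: [0.5, -1.1, -3.0]
opening: 0.075
```

```bash
python3 -c "
from h import *
s,M,p=tray(); print('tcp',dk(p),'Fu',np.array(s['contact_force'])[:2]@U0)
snap('side','s16.png'); snap('top','t16.png')
a=cv2.imread('pics/s16.png'); cv2.imwrite('pics/s16y.png',cv2.resize(a[140:250,125:265],None,fx=5.6,fy=5.4,interpolation=cv2.INTER_CUBIC))
"
```

```text
t 14.85 p [0.4972 0.0828 0.0525] yaw_y -83.69 toolx [ 0.0006  0.0102 -0.9999] q [-0.042   0.1155  2.1084  0.0129  0.9175  1.4108] F [ 0.5301 -1.0915 -2.9767] T [-0.2278 -0.0164 -0.0427] op 0.075
pitch 0.58 roll -0.1 yawrel -0.17 heel dk [ 0.0307 -0.001 ] 0.0113 nose dk [ 0.2007 -0.0015] 0.0131
tcp [ 0.0363 -0.001 ] Fu -1.1444034315611626
```

View pics/s16y.png

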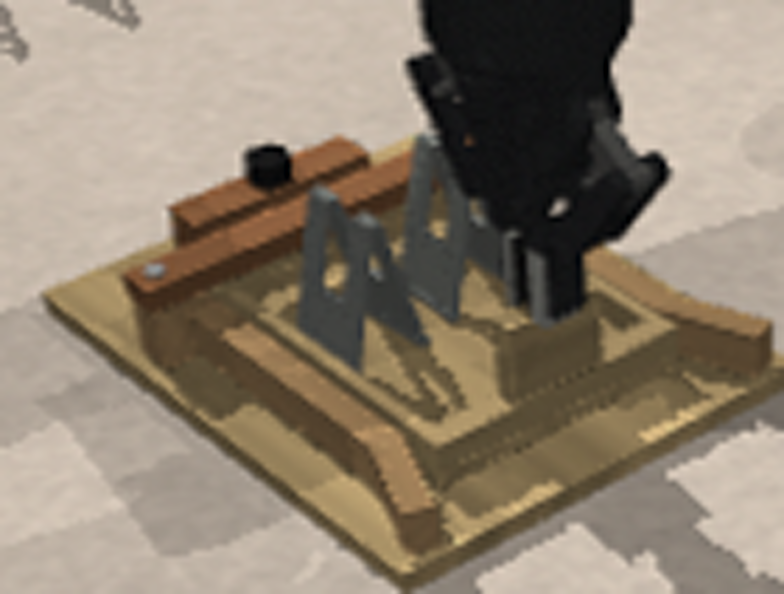

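>>> send_rows(targets=[{"wx": 0, "wy": 0, "wz": 0, "dx": 0.0003, "dy": -0.0015, "dz": 0, "hand": 0.0}, {"wx": 0, "wy": 0, "wz": 0, "dx": 0.0002, "dy": -0.0015, "dz": 0, "hand": 0.0}, {"wx": 0, "wy": 0, "wz": 0, "dx": 0, "dy": 0, "dz": 0, "hand": 0.0}])

```text
time: 15.2
eef_pos: [0.4969, 0.0858, 0.052]
tcp_rot: [0.706, 0.042, -0.706, 0.035]
contact_force: [0.4, -0.2, -4.0]
opening: 0.074
```

```bash
python3 -c "
from h import *
s,M,p=tray(); print('tcp',dk(p),'Fu',np.array(s['contact_force'])[:2]@U0)
"
```

```text
t 15.2 p [0.4969 0.0858 0.052 ] yaw_y -83.69 toolx [ 0.0007  0.0101 -0.9999] q [-0.0359  0.1168  2.1081  0.0128  0.9165  1.4171] F [ 0.3686 -0.221  -3.998 ] T [-0.1811 -0.0656  0.0657] op 0.074
pitch 0.57 roll -0.1 yawrel -0.17 heel dk [ 0.0338 -0.0011] 0.0109 nose dk [ 0.2037 -0.0016] 0.0126
tcp [ 0.0393 -0.0011] Fu -0.2611507995736639
```

>>> send_rows(targets=[{"wx": 0, "wy": 0, "wz": 0, "dx": 0.0003, "dy": -0.0015, "dz": 0, "hand": 0.0}, {"wx": 0, "wy": 0, "wz": 0, "dx": 0.0002, "dy": -0.0015, "dz": 0, "hand": 0.0}, {"wx": 0, "wy": 0, "wz": 0, "dx": 0, "dy": 0, "dz": 0, "hand": 0.0}])

```text
time: 15.45
eef_pos: [0.4974, 0.0879, 0.0521]
tcp_rot: [0.707, 0.042, -0.705, 0.037]
contact_force: [-0.2, -0.2, -3.3]
opening: 0.075
```

```bash
python3 -c "
from h import *
s,M,p=tray(); print('tcp',dk(p),'Fu',np.array(s['contact_force'])[:2]@U0)
"
```

```text
t 15.45 p [0.4974 0.0879 0.0521] yaw_y -83.62 toolx [ 0.0024  0.0074 -1.    ] q [-0.0302  0.1177  2.1068  0.0095  0.9148  1.4235] F [-0.2384 -0.2078 -3.2815] T [-0.2477  0.0058  0.    ] op 0.075
pitch 0.41 roll -0.19 yawrel -0.1 heel dk [ 0.0357 -0.0019] 0.011 nose dk [ 0.2057 -0.0022] 0.0122
tcp [ 0.0414 -0.0018] Fu -0.17958436098050531
```

>>> send_rows(targets=[{"wx": 0, "wy": 0, "wz": 0, "dx": 0, "dy": -0.0015, "dz": 0.0005, "hand": 0.0}, {"wx": 0, "wy": 0, "wz": 0, "dx": 0, "dy": -0.0015, "dz": 0.0, "hand": 0.0}, {"wx": 0, "wy": 0, "wz": 0, "dx": 0, "dy": 0, "dz": 0, "hand": 0.0}])

```text
time: 15.7
eef_pos: [0.4975, 0.0893, 0.0527]
tcp_rot: [0.708, 0.041, -0.704, 0.039]
contact_force: [0.1, -1.2, -3.2]
opening: 0.082
```

```bash
python3 -c "
from h import *
s,M,p=tray(); print('tcp',dk(p),'Fu',np.array(s['contact_force'])[:2]@U0)
"
```

```text
t 15.7 p [0.4975 0.0893 0.0527] yaw_y -83.53 toolx [ 0.0044  0.0034 -1.    ] q [-0.0252  0.1166  2.1066  0.0044  0.9141  1.43  ] F [ 0.0798 -1.2118 -3.1949] T [-0.4812 -0.0295 -0.0034] op 0.082
pitch 0.16 roll -0.27 yawrel -0.01 heel dk [ 0.0369 -0.0022] 0.0116 nose dk [ 0.2069 -0.0023] 0.0121
tcp [ 0.0427 -0.002 ] Fu -1.2130327876303415
```

>>> send_rows(targets=[{"wx": 0, "wy": -0.1, "wz": -0.2, "dx": 0, "dy": -0.003, "dz": 0.0005, "hand": 0.0}, {"wx": 0, "wy": -0.1, "wz": -0.2, "dx": 0, "dy": -0.004, "dz": 0.0, "hand": 0.0}])

```text
time: 15.87
eef_pos: [0.4975, 0.0929, 0.0535]
tcp_rot: [0.707, 0.042, -0.705, 0.04]
contact_force: [-0.1, -10.7, -0.4]
opening: 0.074
```

```bash
python3 -c "
from h import *
s,M,p=tray(); print('tcp',dk(p),'Fu',np.array(s['contact_force'])[:2]@U0)
"
```

```text
t 15.87 p [0.4975 0.0929 0.0535] yaw_y -83.35 toolx [ 0.0027  0.0021 -1.    ] q [-0.0172  0.1177  2.1037  0.0027  0.9176  1.4358] F [ -0.105  -10.6692  -0.3981] T [-2.1977 -0.1194  0.0317] op 0.074
pitch 0.1 roll -0.17 yawrel 0.17 heel dk [ 0.0404 -0.0026] 0.0124 nose dk [ 0.2104 -0.002 ] 0.0127
tcp [ 0.0463 -0.0024] Fu -10.589219021626588
```

>>> send_rows(targets=[{"wx": 0, "wy": 0, "wz": 0, "dx": 0, "dy": -0.001, "dz": 0.0, "hand": 0.0}, {"wx": 0, "wy": 0, "wz": 0, "dx": 0, "dy": -0.001, "dz": 0.0, "hand": 0.0}])

```text
time: 16.03
eef_pos: [0.4978, 0.0924, 0.0541]
tcp_rot: [0.707, 0.04, -0.705, 0.043]
contact_force: [-1.0, -7.1, -1.5]
opening: 0.084
```

```bash
python3 -c "
from h import *
s,M,p=tray(); print('tcp',dk(p),'Fu',np.array(s['contact_force'])[:2]@U0)
"
```

```text
t 16.03 p [0.4978 0.0924 0.0541] yaw_y -83.22 toolx [ 0.0033 -0.0038 -1.    ] q [-0.015   0.1175  2.1025 -0.0047  0.9183  1.4402] F [-0.9679 -7.0509 -1.5191] T [-1.2631  0.0242  0.0352] op 0.084
pitch -0.24 roll -0.16 yawrel 0.3 heel dk [ 0.0397 -0.0029] 0.0131 nose dk [ 0.2097 -0.002 ] 0.0124
tcp [ 0.0458 -0.0027] Fu -6.896662405481197
```

>>> send_rows(targets=[{"wx": 0, "wy": 0, "wz": -0.2, "dx": 0.0005, "dy": -0.002, "dz": 0.0005, "hand": 0.0}, {"wx": 0, "wy": 0, "wz": -0.2, "dx": 0.0005, "dy": -0.002, "dz": 0.0005, "hand": 0.0}, {"wx": 0, "wy": 0, "wz": -0.1, "dx": 0.0003, "dy": -0.002, "dz": 0.0, "hand": 0.0}])

```text
time: 16.28
eef_pos: [0.498, 0.093, 0.0543]
tcp_rot: [0.708, 0.041, -0.704, 0.046]
contact_force: [1.0, -8.8, -1.2]
opening: 0.077
```

```bash
python3 -c "
from h import *
s,M,p=tray(); print('tcp',dk(p),'Fu',np.array(s['contact_force'])[:2]@U0)
"
```

```text
t 16.28 p [0.498  0.093  0.0543] yaw_y -82.98 toolx [ 0.0054 -0.0072 -1.    ] q [-0.0121  0.117   2.1028 -0.009   0.9164  1.4415] F [ 1.0192 -8.7548 -1.2268] T [-1.6987  0.0114 -0.0002] op 0.077
pitch -0.45 roll -0.25 yawrel 0.54 heel dk [ 0.04   -0.0032] 0.0132 nose dk [ 0.21   -0.0016] 0.0119
tcp [ 0.0464 -0.0029] Fu -8.813919985254966
```

>>> send_rows(targets=[{"wx": 0.1, "wy": 0, "wz": -0.1, "dx": 0.0006, "dy": 0.0002, "dz": 0.0003, "hand": 0.0}, {"wx": 0.1, "wy": 0, "wz": -0.1, "dx": 0.0006, "dy": 0.0004, "dz": 0.0003, "hand": 0.0}, {"wx": 0.1, "wy": 0, "wz": -0.1, "dx": 0.0006, "dy": 0.0004, "dz": 0.0003, "hand": 0.0}, {"wx": 0, "wy": 0, "wz": 0, "dx": 0.0006, "dy": 0, "dz": 0.0, "hand": 0.0}])

```text
time: 16.62
eef_pos: [0.4975, 0.09, 0.0524]
tcp_rot: [0.707, 0.039, -0.704, 0.043]
contact_force: [0.4, -5.0, -2.0]
opening: 0.076
```

```bash
python3 -c "
from h import *
s,M,p=tray(); print('tcp',dk(p),'Fu',np.array(s['contact_force'])[:2]@U0)
"
```

```text
t 16.62 p [0.4975 0.09   0.0524] yaw_y -83.32 toolx [ 0.0047 -0.0047 -1.    ] q [-0.0195  0.1181  2.1058 -0.0058  0.9128  1.4383] F [ 0.3773 -4.99   -2.0489] T [-0.816   0.0563  0.0004] op 0.076
pitch -0.3 roll -0.24 yawrel 0.2 heel dk [ 0.0373 -0.0023] 0.0113 nose dk [ 0.2073 -0.0017] 0.0104
tcp [ 0.0435 -0.0021] Fu -5.0006599583922196
```

>>> send_rows(targets=[{"wx": 0.1, "wy": 0, "wz": 0, "dx": 0.0005, "dy": 0.0, "dz": 0.0002, "hand": 0.0}, {"wx": 0.1, "wy": 0, "wz": 0, "dx": 0.0005, "dy": 0.0, "dz": 0.0002, "hand": 0.0}, {"wx": 0, "wy": 0, "wz": 0, "dx": 0.0003, "dy": 0.0, "dz": 0.0, "hand": 0.0}])

```text
time: 16.87
eef_pos: [0.4975, 0.0898, 0.0517]
tcp_rot: [0.708, 0.038, -0.704, 0.042]
contact_force: [-0.2, -4.4, 1.2]
opening: 0.078
```

```bash
python3 -c "
from h import *
s,M,p=tray(); print('tcp',dk(p),'Fu',np.array(s['contact_force'])[:2]@U0)
snap('side','s17.png')
a=cv2.imread('pics/s17.png'); cv2.imwrite('pics/s17y.png',cv2.resize(a[140:250,125:265],None,fx=5.6,fy=5.4,interpolation=cv2.INTER_CUBIC))
"
```

```text
t 16.87 p [0.4975 0.0898 0.0517] yaw_y -83.51 toolx [ 0.005  -0.0051 -1.    ] q [-0.0197  0.119   2.1063 -0.0063  0.9112  1.4417] F [-0.2192 -4.3945  1.1727] T [-0.7751  0.2606  0.0127] op 0.078
pitch -0.32 roll -0.25 yawrel 0.01 heel dk [ 0.037  -0.0022] 0.0107 nose dk [ 0.207  -0.0022] 0.0097
tcp [ 0.0433 -0.0021] Fu -4.341671379958672
```

View pics/s17y.png

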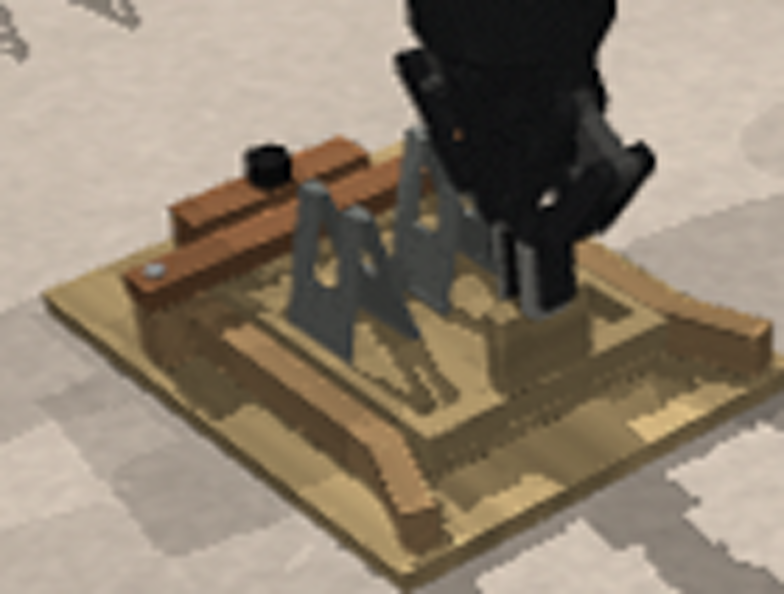

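>>> send_rows(targets=[{"wx": 0, "wy": 0, "wz": 0, "dx": 0, "dy": 0.0003, "dz": 0.0, "hand": 0.0}, {"wx": 0, "wy": 0, "wz": 0, "dx": 0, "dy": 0.0003, "dz": 0.0, "hand": 0.0}, {"wx": 0, "wy": 0, "wz": 0, "dx": 0, "dy": 0.0, "dz": 0.0, "hand": 0.0}], force=20)

```text
time: 17.17
eef_pos: [0.4974, 0.0898, 0.0517]
tcp_rot: [0.708, 0.039, -0.704, 0.042]
contact_force: [-0.4, -4.7, 0.2]
opening: 0.074
```

```bash
python3 -c "
from h import *
s,M,p=tray(); print('tcp',dk(p),'Fu',np.array(s['contact_force'])[:2]@U0)
"
```

```text
t 17.17 p [0.4974 0.0898 0.0517] yaw_y -83.5 toolx [ 0.0051 -0.0041 -1.    ] q [-0.0202  0.1188  2.1065 -0.0051  0.9111  1.4403] F [-0.3784 -4.6984  0.1887] T [-0.7624  0.0761  0.0387] op 0.074
pitch -0.27 roll -0.26 yawrel 0.02 heel dk [ 0.0371 -0.0022] 0.0106 nose dk [ 0.2071 -0.0022] 0.0098
tcp [ 0.0433 -0.002 ] Fu -4.625634413406341
```

>>> send_rows(targets=[{"wx": 0, "wy": 0, "wz": 0, "dx": 0, "dy": 0.0, "dz": 0.0, "hand": 0.1}, {"wx": 0, "wy": 0, "wz": 0, "dx": 0, "dy": 0.0, "dz": 0.0, "hand": 0.13}, {"wx": 0, "wy": 0, "wz": 0, "dx": 0, "dy": 0.0, "dz": 0.0, "hand": 0.17}, {"wx": 0, "wy": 0, "wz": 0, "dx": 0, "dy": 0.0, "dz": 0.0, "hand": 0.25}, {"wx": 0, "wy": 0, "wz": 0, "dx": 0, "dy": 0.0, "dz": 0.0, "hand": 0.35}, {"wx": 0, "wy": 0, "wz": 0, "dx": 0, "dy": 0.0, "dz": 0.0, "hand": 0.5}, {"wx": 0, "wy": 0, "wz": 0, "dx": 0, "dy": 0.0, "dz": 0.0, "hand": 0.5}])

```text
time: 17.75
eef_pos: [0.4983, 0.093, 0.0525]
tcp_rot: [0.709, 0.04, -0.703, 0.038]
contact_force: [-0.1, 0.6, 0.5]
opening: 0.498
```

```bash
python3 -c "
from h import *
s,M,p=tray(); print('tcp',dk(p),'Fu',np.array(s['contact_force'])[:2]@U0)
snap('side','s18.png');snap('wrist','w18.png')
a=cv2.imread('pics/s18.png'); cv2.imwrite('pics/s18y.png',cv2.resize(a[140:250,125:265],None,fx=5.6,fy=5.4,interpolation=cv2.INTER_CUBIC))
"
```

```text
t 17.75 p [0.4983 0.093  0.0525] yaw_y -83.66 toolx [ 0.0079  0.0027 -1.    ] q [-0.0173  0.1184  2.1053  0.0036  0.9101  1.4406] F [-0.074  0.594  0.479] T [0.0025 0.002  0.015 ] op 0.498
pitch 0.1 roll -0.47 yawrel -0.14 heel dk [ 0.0404 -0.0036] 0.0113 nose dk [ 0.2104 -0.004 ] 0.0117
tcp [ 0.0464 -0.0033] Fu 0.5985173701617221
```

>>> send_rows(targets=[{"wx": 0, "wy": 0, "wz": 0, "dx": -0.003, "dy": 0.002, "dz": 0.0, "hand": 0.5}, {"wx": 0, "wy": 0, "wz": 0, "dx": -0.006, "dy": 0.0, "dz": 0.0, "hand": 0.5}, {"wx": 0, "wy": 0, "wz": 0, "dx": -0.01, "dy": 0.0, "dz": 0.0, "hand": 0.5}, {"wx": 0, "wy": 0, "wz": 0, "dx": -0.015, "dy": 0.0, "dz": 0.0, "hand": 0.5}])

```text
time: 18.18
eef_pos: [0.4956, 0.0908, 0.0854]
tcp_rot: [0.706, 0.04, -0.706, 0.038]
contact_force: [0.9, 0.0, 0.6]
opening: 0.499
```

>>> send_rows(targets=[{"wx": 0, "wy": 0, "wz": 0, "dx": -0.02, "dy": 0, "dz": 0.0, "hand": 0.5}, {"wx": 0, "wy": 0, "wz": 0, "dx": -0.03, "dy": 0.0, "dz": 0.0, "hand": 0.5}, {"wx": 0, "wy": 0, "wz": 0, "dx": -0.03, "dy": 0.0, "dz": 0.0, "hand": 0.5}, {"wx": 0, "wy": 0, "wz": 0, "dx": -0.03, "dy": 0.02, "dz": 0.0, "hand": 0.5}, {"wx": 0, "wy": 0, "wz": 0, "dx": -0.03, "dy": 0.03, "dz": 0.0, "hand": 0.5}, {"wx": 0, "wy": 0, "wz": 0, "dx": -0.03, "dy": 0.03, "dz": 0.0, "hand": 0.5}, {"wx": 0, "wy": 0, "wz": 0, "dx": 0, "dy": 0.03, "dz": 0.0, "hand": 0.5}, {"wx": 0, "wy": 0, "wz": 0, "dx": 0, "dy": 0.0, "dz": 0.0, "hand": 0.5}])

```text
time: 18.85
eef_pos: [0.5077, -0.0204, 0.273]
tcp_rot: [0.71, 0.04, -0.701, 0.041]
contact_force: [-1.0, 0.7, -0.9]
opening: 0.498
```

```bash
python3 -c "
from h import *
s,M,p=st()
snap('side','s19.png');snap('top','t19.png');snap('wrist','w19.png')
"
```

```text
t 18.85 p [ 0.5077 -0.0204  0.273 ] yaw_y -83.38 toolx [ 0.0127 -0.0009 -0.9999] q [-0.2412 -0.1364  1.9228  0.0022  1.3427  1.2136] F [-0.9525  0.7236 -0.9018] T [-0.0615  0.0211  0.0287] op 0.498
```

```bash
cat > m.py <<'E'
from h import *
def stands(f,box=None):
    im=cv2.imread('pics/'+f); hsv=cv2.cvtColor(im,cv2.COLOR_BGR2HSV)
    m=((hsv[...,1]<70)&(hsv[...,2]<125)&(hsv[...,2]>45)).astype(np.uint8)
    if 'side' in f or f[0]=='s': x0,y0,x1,y1=165,160,225,215
    else: x0,y0,x1,y1=165,205,262,290
    mm=np.zeros_like(m); mm[y0:y1,x0:x1]=m[y0:y1,x0:x1]
    n,l,st_,c=cv2.connectedComponentsWithStats(mm)
    for i in range(1,n):
        if st_[i,4]>25:
            cnt=cv2.findContours((l==i).astype(np.uint8),0,2)[0][0]
            print(f,st_[i],c[i].round(2),[np.round(v,1) for v in cv2.minAreaRect(cnt)])
for f in ['s16.png','s17.png','s18.png','s19.png','t19.png']: stands(f)
E
python3 m.py
python3 - <<'E'
from h import *
# expected pixel locations of stand base/top when tray nose at .2
for xn in (.198,.204):
  for nm,x,y,z in [('nearfrontbase',.03,.0437,.008),('nearrearbase',-.0096,.0427,.008),('topF',.02,.030,.078),('topR',-.0065,.029,.078),('rimTN',-.085,.06,.022),('rimTF',-.085,-.06,.022)]:
    q=E0+U0*(xn-.085+x)+N0*y
    print(xn,nm,proj('side',[[q[0],q[1],.011+z]])[0].round(1),proj('top',[[q[0],q[1],.011+z]])[0].round(1))
E
```

```text
s16.png [178 160  40  49 799] [195.27 187.9 ] [array([194.9, 187.8]), array([38.7, 41.7]), np.float64(55.2)]
s16.png [219 186   6  15  49] [220.65 193.65] [array([220.3, 193.2]), array([14.6,  4.4]), np.float64(76.0)]
s17.png [176 160  39  48 787] [193.5  186.65] [array([192.8, 186.2]), array([36.6, 41. ]), np.float64(56.3)]
s17.png [217 185   8  15  49] [219.2  192.27] [array([218.8, 192.1]), array([14.4,  5.5]), np.float64(66.0)]
s18.png [177 160  33  48 706] [192.22 187.54] [array([191.9, 185.7]), array([34.6, 39.8]), np.float64(52.6)]
s18.png [222 185   3  16  39] [223.   192.72] [array([223. , 192.5]), array([ 2., 15.]), np.float64(0.0)]
s19.png [177 164  41  44 844] [194.88 186.13] [array([193.7, 185.4]), array([34.4, 42. ]), np.float64(63.4)]
t19.png [165 205  37   5  66] [180.55 206.15] [array([182.8, 205.4]), array([ 3.2, 36.2]), np.float64(83.7)]
t19.png [191 231  11   6  32] [196.25 233.62] [array([196. , 233.5]), array([ 5., 10.]), np.float64(90.0)]
t19.png [187 261   7   7  26] [190.   262.65] [array([190., 264.]), array([6., 6.]), np.float64(90.0)]
0.198 nearfrontbase [179.8 202. ] [197.1 268.1]
0.198 nearrearbase [190.2 209.4] [214.5 265.9]
0.198 topF [183.9 175.9] [194.6 262.1]
0.198 topR [191.3 180.6] [207.  260.4]
0.198 rimTN [203.6 223. ] [247.8 270.3]
0.198 rimTF [246.4 200.6] [242.7 216.9]
0.204 nearfrontbase [178.3 200.9] [194.5 268.4]
0.204 nearrearbase [188.6 208.2] [211.8 266.2]
0.204 topF [182.4 174.9] [191.8 262.4]
0.204 topR [189.7 179.5] [204.2 260.7]
0.204 rimTN [201.9 221.8] [245.1 270.6]
0.204 rimTF [244.7 199.4] [240.  217.2]
```

Run:
```python
from h import *
def flow(a,b,pts):
    A,B=[cv2.imread('pics/'+f,0) for f in (a,b)]
    p=np.array(pts,np.float32).reshape(-1,1,2)
    q,s,e=cv2.calcOpticalFlowPyrLK(A,B,p,None,winSize=(9,9),maxLevel=1)
    return (q-p)[:,0],s.ravel(),e.ravel()
# s17 crop -> full: x=125+X/5.6, y=140+Y/5.4
f=lambda X,Y:(125+(X+.5)/5.6-.5,140+(Y+.5)/5.4-.5)
names=['nearTopF','nearTopR','nearBaseF','nearBaseR','heelNearRim','heelFarRim','tabNear','boltL(static)','railTip(static)','dockcorner(static)']
pts=[f(*p) for p in [(312,190),(357,213),(290,320),(350,360),(428,440),(665,315),(490,340),(155,270),(420,520),(405,585)]]
for b in ['s16.png','s18.png','s19.png']:
    d,s,e=flow('s17.png',b,pts); print(b); [print('  ',n,v.round(2),k,round(float(x),1)) for n,v,k,x in zip(names,d,s,e)]
# px per mm forward
q=E0+U0*.1; print((proj('side',[[*(E0+U0*.11),.03]])-proj('side',[[*(E0+U0*.10),.03]]))/10)
print((proj('side',[[*(E0+U0*.04),.033]])-proj('side',[[*(E0+U0*.03),.033]]))/10)
```

```text
s16.png
   nearTopF [0.17 0.17] 1 11.6
   nearTopR [0.86 0.19] 1 10.6
   nearBaseF [0.4  0.42] 1 5.4
   nearBaseR [1.6  1.34] 1 3.9
   heelNearRim [1.11 1.5 ] 1 5.2
   heelFarRim [1.68 0.97] 1 6.3
   tabNear [1.61 1.12] 1 4.7
   boltL(static) [0.01 0.01] 1 0.4
   railTip(static) [-0.04 -0.17] 1 2.7
   dockcorner(static) [ 0.   -0.01] 1 0.5
s18.png
   nearTopF [ 0.07 -0.01] 1 2.2
   nearTopR [0.16 0.06] 1 2.7
   nearBaseF [0.08 0.06] 1 1.0
   nearBaseR [0.23 0.15] 1 3.0
   heelNearRim [0.11 0.21] 1 3.9
   heelFarRim [0.22 0.2 ] 1 2.2
   tabNear [0.36 0.33] 1 3.5
   boltL(static) [0.01 0.01] 1 0.4
   railTip(static) [-0.    0.01] 1 0.6
   dockcorner(static) [ 0.   -0.01] 1 0.4
s19.png
   nearTopF [ 0.16 -0.01] 1 5.2
   nearTopR [ 0.2  -0.04] 1 6.0
   nearBaseF [0.24 0.29] 1 5.1
   nearBaseR [0.47 0.33] 1 5.9
   heelNearRim [-0.06 -0.24] 1 12.5
   heelFarRim [-0.   -0.11] 1 6.7
   tabNear [0.04 0.05] 1 7.4
   boltL(static) [0.2  0.24] 1 6.6
   railTip(static) [-0.05 -0.2 ] 1 5.2
   dockcorner(static) [-0.11  0.09] 1 7.5
[[-0.2625 -0.185 ]]
[[-0.284  -0.1995]]
```

Run:
```python
from h import *
def flow(a,b,pts):
    A,B=[cv2.imread('pics/'+f,0) for f in (a,b)]
    p=np.array(pts,np.float32).reshape(-1,1,2)
    q,s,e=cv2.calcOpticalFlowPyrLK(A,B,p,None,winSize=(11,11),maxLevel=1); return (q-p)[:,0],e.ravel()
d,e=flow('top0.png','t19.png',[(275,121),(267,131),(192,105),(173,125),(320,90),(388,96),(315,135)])
print('spare,spare,tape,tape,carton x3',d.round(2).tolist(),e)
im=cv2.imread('pics/s19.png'); hsv=cv2.cvtColor(im,cv2.COLOR_BGR2HSV)
m=((hsv[...,1]<80)&(hsv[...,2]<125)&(hsv[...,2]>30)).astype(np.uint8)
for y in range(150,214,2): print(y,''.join('#' if v else '.' for v in m[y,165:245]))
for nm,x,y,z in [('farTopF',.0295,-.0265,.078),('farTopR',.001,-.0255,.078),('farBaseR',-.005,-.0082,.008),('farBaseR2',-.0056,-.0416,.008),('nearTopF',.0205,.030,.078),('nearTopR',-.0065,.029,.078),('nearBaseF',.03,.0437,.008),('nearBaseR',-.0096,.0427,.008)]:
    q=E0+U0*(.203-.085+x)+N0*y; print(nm,proj('side',[[q[0],q[1],.011+z]])[0].round(1))
```

```text
spare,spare,tape,tape,carton x3 [[0.10000000149011612, 0.27000001072883606], [0.1599999964237213, 0.18000000715255737], [0.11999999731779099, 0.5899999737739563], [0.5600000023841858, 0.15000000596046448], [2.6600000858306885, 10.65999984741211], [-3.2899999618530273, 1.2100000381469727], [0.5699999928474426, 0.05000000074505806]] [ 4.2774  3.5473 11.1113  9.9664  7.4008 13.4904  8.6875]
150 ................................................................................
152 ................................................................................
154 ................................................................................
156 ................................................................................
158 ................................................................................
160 ................................................................................
162 ................................................................................
164 .................................###...........#................................
166 .........................
[... 1495 characters left out ...]
.....
202 ...............#########........###.............................................
204 ..................#####.........................................................
206 .....................##.........................................................
208 ................................................................................
210 ................................................................................
212 ................................................................................
farTopF [200.7 164.4]
farTopR [207.9 169.4]
farBaseR [205.8 198.7]
farBaseR2 [217.3 193.2]
nearTopF [182.5 175. ]
nearTopR [190.  179.7]
nearBaseF [178.6 201.1]
nearBaseR [188.9 208.4]
```

Run:
```python
from h import *
for a in ['top0.png','t19.png','t4.png']:
    im=cv2.imread('pics/'+a); h=cv2.cvtColor(im,cv2.COLOR_BGR2HSV)
    m=((h[...,0]>5)&(h[...,0]<22)&(h[...,1]>95)).astype(np.uint8); z=np.zeros_like(m); z[80:160,300:400]=m[80:160,300:400]
    M=cv2.moments(z,True); print(a,M['m00'],M['m10']/max(M['m00'],1),M['m01']/max(M['m00'],1), im[120,350], im[92,325])
```

```text
top0.png 3420.0 350.4122807017544 119.21023391812865 [ 54  79 105] [ 54  79 104]
t19.png 3416.0 350.38963700234194 119.17593676814988 [ 64  92 122] [ 63  91 120]
t4.png 3413.0 350.3627307354234 119.1801933782596 [ 64  92 123] [ 64  92 122]
```

Masks show the carton has not moved, and everything else checks out, so I'm handing the job in.

```bash
python3 -c "
from h import *
print(order.sign_off()); print(telemetry.get_state()['time'])"
```

```text
the job is handed in; nothing more can be done
None
the job is handed in; nothing more can be done
```

The tray is on the dock, level, under the crossbar and resting against the rubber buffer, with both stands upright. I handed the job in about 19 s into the 69 s allowed. It reported no verdict.

**What I did**
- I gripped the tray by its tab, slid it across and lined it up with the dock.
- I tilted the tray about 8° with its trailing edge on the bench and put its leading edge about 34 mm past the step.
- I then lowered it level, slid it in along the lane and pressed it on the buffer. The wrist read about 7 to 10.6 N for roughly half a second.
- Finally I eased off to about 4.5 N, opened the gripper and lifted clear.

**Last checks**
- **Position:** the leading end is about 200 mm past the step. The tray moved back only about 0.8 mm when released, so it should still be pressing on the buffer. That contact is worked out from forces and movement; I could not see it directly.
- **Stands:** both match the pixel positions expected for upright stands.
- **Other things:** the spare stand, tape core and carton have not moved. One tracking check disagreed at two carton corners, but the carton's mask centroid moved less than 0.1 px, so I put that down to lighting or shadow.

**What went wrong on the way**
- On the first try the leading edge was too low and nudged the front of the step at about 7 N. The tab gives 4 to 5° in the jaws, so I backed off and tilted further.
- I hit the 40-picture viewing limit just after release, so the final checks are numeric only.

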